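# Turn a window carrier over on a microscope stage and clip it in its corner

## Task

The window carrier lies face down on the microscope stage, glass bezel underneath. Take the lifter from its tray, slide its blade under an edge of the carrier, tip it over onto its plain back, and with the lifter push it fully home into the corner against both stop bars; the gripper itself must never touch the carrier. Then swing the clip arm round over the carrier as far as it goes, and leave the lifter lying flat back in its tray, with the things standing around left alone.

Things in the scene. Friction and masses are not known exactly. Their poses are not given: they have to be found in the camera images.
- stage: Microscope stage unit fixed to the bench: dark flat top plate 230 (x) x 240 (y) mm, 45 mm above the bench, on a slightly wider white carriage; a grey motor, 36 mm high, sticks out past its far edge. Origin: centre of the underside; x to the far edge (where the stops are), y to its left, z up. The plate is flat and free but for two stop bars and the clip.
- corner (a point): Inner corner of the two steel stop bars, on the stage's top surface at stage x = +85, y = +60 mm. The bars are 8 mm wide, 6 mm high. The far bar's stopping face is the plane stage x = +85 mm (from y = -6 to +64); the side bar's is the plane stage y = +60 mm (from x = +31 to +93). Axes as the stage's.
- home (a point): Point on the stage's top surface (45 mm above the bench), at stage x = +56, y = +18 mm, over the small round light port: the carrier's centre lies above it when home against both bars. Axes as the stage's.
- carrier: Loose aluminium plate, 58 (x) x 84 (y) x 4 mm, 70 g, with a round black bezel (30 mm across, 5 mm proud) round a glass window on one face. At the start it lies on the bezel, its rim overhanging all round 5 mm above the stage (14 mm deep at the long edges). Origin: centre of the bezel's glass face; z towards the plain back: up at the start, down when turned over. Home: long side along stage y.
- carrier_back (a point): Centre of the carrier's plain back (two small screws), 9 mm from the glass face. Turned over and lying flat, this point is on the stage's surface and the bezel's top 9 mm above it. Home, it coincides with point home; either end of the carrier may lead.
- lifter: Loose cranked steel lifter, 75 g, standing on its blade. Origin: in the plane of the blade's underside, straight below the grip; x to the blade's tip, z up. Blade: flat, 2 mm thick, 50 mm wide, from x = +46 to the tip at +106 mm. A 16 mm wide web climbs to the black handle: a level bar 14 mm wide, from z = 24 to 42 mm and x = -35 to +30 mm. Centre of mass near x = +58 mm.
- lifter_grip (a point): Middle of the handle section to grip: 33 mm above the blade's underside, at lifter x = 0. The handle's ends are 30 mm ahead and 35 mm behind.
- lifter_tip (a point): Middle of the blade's tip edge, on its underside, at lifter x = +106 mm.
- tray: Shallow steel tool tray fixed to the bench left or right of the stage, 200 (x) x 86 (y) mm, walls 3 mm thick and 13 mm high, inner floor 3 mm above the bench. Origin: centre of the underside; x along its length. The lifter lies in it lengthwise, blade away from the robot, the lifter's origin about 36 mm behind the tray's centre.
- clip (a joint): Angle of the clip arm about its upright post, rad: 0 = along stage -y (open); grows clockwise seen from above; at 1.57 it points along stage -x over the home carrier's rim; it stops at 1.62. It moves stiffly (about 0.4 N at the pin) and stays where left. Post axis at stage x = +103, y = -12 mm. The arm is 9 mm wide, 2 mm thick, its underside 6 mm above the plate.
- clip_pin (a point): Middle of the upright thumb pin near the free end of the clip arm, 42 mm from the post axis: a dark steel pin 10 mm across, standing from 8 to 26 mm above the stage plate; this point is 17 mm above the plate. Push the pin to swing the arm.
- tissue_box: Bystander: cardboard box of lens tissue, 120 x 75 x 45 mm, on the other side of the stage from the tray. Origin: centre of the underside.
- objective: Bystander: brass objective lens standing on its thread end, 34 mm across, 50 mm high. Origin: centre of the underside.
- oil: Bystander: small amber immersion oil bottle, 28 mm across, 62 mm high. Origin: centre of the underside.
- eyepiece: Bystander: grey eyepiece, 34 mm across, 56 mm high. Origin: centre of the underside.
Things that resemble listed ones, but are neither listed nor needed, are in the scene too. There is more than one size of the tray; the job needs the middle-sized.

How it is judged:
On the way, in this order (a step that is already met when the one before it is completed fails the run):
1. the lifter is picked up from its tray (height (world z) of lifter above 0.03 m), for 0.2 s.
2. the carrier is being tipped up on edge with the lifter (angle between carrier's own z axis and vertical between 0.45 and 1.9 rad and contact force between lifter and carrier above 0.02 N), for 0.1 s.
3. the carrier lies turned over, bezel up, flat on the stage (angle between carrier's own z axis and vertical above 3.04 rad and z of carrier in the frame of home below 0.012 m and linear speed of carrier below 0.03 m/s), for 0.2 s.
4. the carrier is home in the corner, against both stop bars (angle between carrier's own z axis and vertical above 3.04 rad and x of carrier in the frame of home between -0.004 and 0.004 m and y of carrier in the frame of home between -0.004 and 0.004 m and z of carrier in the frame of home between 0.006 and 0.012 m and angle between the x axis of carrier and the x axis of stage, either way round below 0.07 rad), for 0.2 s.
5. the clip arm is swung over the carrier (value of joint clip above 1.42 rad), for 0.1 s.
At the end, for the whole second after the job is handed in: The carrier lies bezel up, flat on the stage, within 4 mm of home along both stop directions and square to the bars within 0.07 rad; the clip arm is past 1.42 rad, over its flange; the lifter lies at rest flat on the tray's floor, inside the tray (all of step 4 and value of joint clip above 1.42 rad and linear speed of each of carrier, lifter below 0.01 m/s and angle between lifter's own z axis and vertical below 0.08 rad and z of lifter in the frame of tray between -0.001 and 0.007 m and horizontal distance between lifter_tip and tray below 0.115 m and horizontal distance between lifter_grip and tray below 0.085 m); the robot touches nothing.
It fails at once if the gripper touches the carrier (contact force between the fingers and carrier above 0.3 N).
It fails at once if a bystander is knocked or moved by more than 25 mm (distance of any of tissue_box, objective, oil, eyepiece from where it was at the start of the episode above 0.025 m).
It also fails if it takes over 72 s, if anything falls off the work surface, if the arm or the gripper's body presses on something with over 40 N, if the wrist force passes 120 N, or if a joint passes its speed limit or range.

## Robot

A 6-joint arm with a two-finger parallel gripper is mounted at the origin on the work surface. World frame = base frame: x ahead of the robot, y to its left, z up, the work surface at z = 0. Lengths are in m, angles in rad, forces in N, time in s.
With the tool pointing down it reaches from about 0.375 to 0.9 m from the base axis. Payload 3.1 kg.
Tool frame: the origin (TCP) lies at the very end of the fingers, on their centre line; the grasp point (between the pads) lies 19 mm behind it (manip.pinch_z is the distance from the TCP to the grasp point, in m); z points along the fingers, y is the line along which they close (so a half turn about z gives the same grasp; the last joint's range is limited). The gripper opens to 85 mm and grips with 20 to 120 N. Pads are 22 mm wide; open, the fingers measure 114 mm over their backs; the gripper's body (76 mm by 85 mm) begins 54 mm behind the grasp point. The pads swing forward as they close: fully open they stand 13 mm farther back than shut.
Start: joints at [1.105, 0.527, 1.433, -0, 1.181, -0.178], TCP at [0.177, 0.599, 0.195] pointing down, gripper open.
Joint ranges: [-3.08, 3.08], [-0.75, 2.2], [0.22, 2.44], [-1.43, 4.57], [0, 2.65], [-2.85, 2.85]. Speed limits (rad/s): [2.79, 2.79, 3.14, 3.14, 3.14, 3.14].

## Interface

Orientations are given as a unit quaternion [x, y, z, w].
In Python, from station import manip gives the robot as it stands.
- The arm moves only by the tool servo_tool, never from a script. Its argument "commands" is one flat list of numbers, 7 for each row, row after row: the shift along the tool's x, y, z each as a share of 500 mm, from -1 to 1, then the turn, a rotation vector about the tool's x, y, z each as a share of 360 degrees, from -1 to 1, then the opening, from -1 (shut) to 1 (fully open). In form: [dx, dy, dz, rx, ry, rz, claw, dx, dy, dz, rx, ry, rz, claw, ...]. A call has 1 to 12 rows; each row shifts and turns the commanded pose from where the row before left it, along the tool's axes as they then stand; what a row does not reach is not made up. A row lasts 1/12 s, in which the tool goes at most 41.7 mm and 7.16 degrees, less where a joint would pass 70% of its speed; a pose out of reach is approached as far as the arm can. A call with a number of a shift or a turn outside -1 to 1 is refused whole. A call with a gripper value outside its range is refused whole. The fingers move at their own pace and stop on an object; "force" is the grip in N (left out, the last holds). Time passes only in rows, so rows that do not move let the fingers close. It gives the time, the measured TCP pose, the force, the opening and the grip force at its end, in the units of the state.
- manip.sense(): the state, without advancing time (a new reading comes with each control period).
- manip.snapshot(name): name is "side" or "top" or "wrist"; returns a dict with "img" (420x560x3 uint8, red, green, blue), "mtx" (3x3 intrinsics, pixels), "distortion" ([k1, k2, p1, p2, k3] as OpenCV has them; the pictures are not rectified), "world_to_cam" (4x4, takes a point from world to camera coordinates). Camera axes: x right, y up, looking along -z (the intrinsics and any distortion apply to the point x, -y, -z); pixel columns grow to the right and rows downward; lengths in m; the calibration is good to about 2 mm. A picture is of the moment at which its call begins. There is no depth.
- manip.sign_off(): hands the job in; it is judged then, once.
Trained networks look in a picture, given as the dict that the camera call returned (one of the last four; its "shot" number tells which), for a name from the list of things; names that differ only in an ending like _2 or _b are one class to them, and where a whole thing is asked for, a point or a joint stands for the part that bears it (a point fixed in the world has none). Each returns a list of dicts, best first, with "conf" (0 to 1); they miss things now and then, are a little off and sometimes report something else, mostly with a low value. They report only what shows in the picture. A call takes as long as a camera call. They do not tell look-alikes from the thing itself.
- manip.look_for(picture, query): "box" ([left, top, width, height] in pixels, round what is visible of it).
- manip.silhouettes(picture, query): "pixels" (420x560 bool, what is visible of it) and "box" ([left, top, width, height] in pixels, round what is visible of it).
The state is a dict: "t": time; "q": joint angles; "qd": joint speeds; "tau": joint torques, N m; "tcp_pos": TCP position; "tool_rot": TCP orientation; "force": force on the tool from outside, world axes, zero at the start; "ft_torque": the same for the moment, N m; "finger_gap": opening from 0.0 (shut) to 1.0 (fully open); "gripper_force": force on a finger pad.
Only numpy, scipy, OpenCV 4.12 (cv2) and the standard library are available. Lean on these libraries where they do the work, as an engineer would, in place of code of your own. Each camera call takes 0.05 s, during which the arm holds its last target. There are 200 camera calls.

## Working session

There is one attempt and no reset: what is moved stays moved. The work goes in short steps, Python scripts to look and compute and a tool call to move; the robot and the scene stay as the last step left them, time stands still between calls to the robot, and variables do not carry over. Pictures are saved under pics/ and viewed, at most 10 in all, crops included, and the job is handed in when it is done.

Besides the shell and the picture viewer there is one more tool, called after "Request:" by a JSON object that holds its "name" and its "arguments", one argument or row to a line. servo_tool: Moves the arm, as the interface text tells. Its arguments: {"type":"object","properties":{"commands":{"type":"array"},"force":{"type":"number"}},"required":["commands"]}

```bash
ls; mkdir -p pics; cat > h.py <<'E'
import numpy as np, cv2
from station import manip
from scipy.spatial.transform import Rotation as R
def snap(n,fn=None):
    s=manip.snapshot(n)
    if fn: cv2.imwrite('pics/'+fn+'.png',cv2.cvtColor(s['img'],cv2.COLOR_RGB2BGR))
    return s
def ray(s,uv,z):
    uv=np.array(uv,float).reshape(-1,1,2)
    p=cv2.undistortPoints(uv,np.array(s['mtx']),np.array(s['distortion'])).reshape(-1,2)
    T=np.array(s['world_to_cam']);Rm=T[:3,:3];c=-Rm.T@T[:3,3]
    d=np.c_[p[:,0],-p[:,1],-np.ones(len(p))]@Rm
    return c+d*((z-c[2])/d[:,2])[:,None]
def proj(s,P):
    T=np.array(s['world_to_cam']);P=np.atleast_2d(P)@T[:3,:3].T+T[:3,3]
    P=P*[1,-1,-1]
    return cv2.projectPoints(P,np.zeros(3),np.zeros(3),np.array(s['mtx']),np.array(s['distortion']))[0].reshape(-1,2)
E
python3 - <<'E'
from h import *
for n in ['top','side']:
    s=snap(n,n+'0')
    T=np.array(s['world_to_cam']);print(n,(-T[:3,:3].T@T[:3,3]).round(3))
    for q in ['stage','carrier','lifter','tray','clip','clip_pin','tissue_box','objective','oil','eyepiece']:
        print(q,[(round(d['conf'],2),np.round(d['box']).tolist()) for d in manip.look_for(s,q)][:4])
print(manip.sense())
E
```

```text
pics
top [0.195 0.049 1.259]
stage [(0.79, [224.0, 97.0, 112.0, 122.0])]
carrier [(0.59, [276.0, 160.0, 34.0, 22.0])]
lifter [(0.57, [165.0, 188.0, 23.0, 56.0]), (0.45, [151.0, 176.0, 52.0, 80.0]), (0.2, [275.0, 159.0, 34.0, 26.0])]
tray [(0.91, [115.0, 115.0, 29.0, 51.0]), (0.62, [152.0, 176.0, 49.0, 83.0]), (0.61, [142.0, 276.0, 71.0, 116.0])]
clip [(0.65, [279.0, 117.0, 24.0, 7.0])]
clip_pin [(0.48, [278.0, 122.0, 17.0, 1.0])]
tissue_box [(0.68, [408.0, 188.0, 36.0, 49.0])]
objective [(0.69, [176.0, 126.0, 17.0, 20.0])]
oil []
eyepiece [(0.74, [191.0, 100.0, 18.0, 20.0])]
side [ 0.382 -0.845  0.892]
stage [(0.67, [275.0, 171.0, 124.0, 94.0]), (0.65, [231.0, 138.0, 82.0, 34.0])]
carrier [(0.9, [302.0, 203.0, 31.0, 28.0])]
lifter [(0.61, [244.0, 147.0, 50.0, 16.0]), (0.23, [276.0, 173.0, 121.0, 93.0])]
tray [(0.81, [233.0, 137.0, 80.0, 39.0]), (0.7, [309.0, 121.0, 54.0, 10.0]), (0.66, [118.0, 139.0, 102.0, 47.0]), (0.32, [367.0, 144.0, 8.0, 26.0])]
clip [(0.51, [370.0, 204.0, 7.0, 18.0])]
clip_pin [(0.74, [244.0, 148.0, 53.0, 15.0]), (0.56, [345.0, 141.0, 7.0, 19.0]), (0.43, [373.0,
[... 277 characters left out ...]
't': 1.1, 'q': array([ 1.10550966e+00,  5.27509837e-01,  1.43274580e+00, -7.25770926e-06,
        1.18139913e+00, -1.78501874e-01]), 'qd': array([-6.58942809e-05,  4.90730717e-04,  2.97444968e-04, -3.47810483e-04,
        4.68244069e-04,  1.24563747e-03]), 'tau': array([ 6.69443016e-04, -4.42331529e+01, -1.78423423e+01, -1.93941878e-04,
        9.22522850e-04,  1.03493755e-05]), 'tcp_pos': array([0.17674577, 0.59943571, 0.19528974]), 'tool_rot': array([ 1.42900145e-01,  9.89737110e-01, -3.05196092e-05, -6.63916166e-06]), 'force': array([ 0.79307759,  0.08475551, -0.56770632]), 'ft_torque': array([ 0.01766233, -0.02223232, -0.03971412]), 'gripper_force': 0.0, 'finger_gap': 1.0002548375040676}
```

```bash
python3 - <<'E'
from h import *
im=cv2.imread('pics/top0.png');c=im[90:270,105:345];cv2.imwrite('pics/top0c.png',cv2.resize(c,None,fx=3.3,fy=3.3,interpolation=cv2.INTER_CUBIC))
im=cv2.imread('pics/side0.png');cv2.imwrite('pics/side0c.png',cv2.resize(im[110:390,110:430],None,fx=2.1,fy=2.1,interpolation=cv2.INTER_CUBIC))
E
```

```text
(no output)
```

View pics/top0c.png

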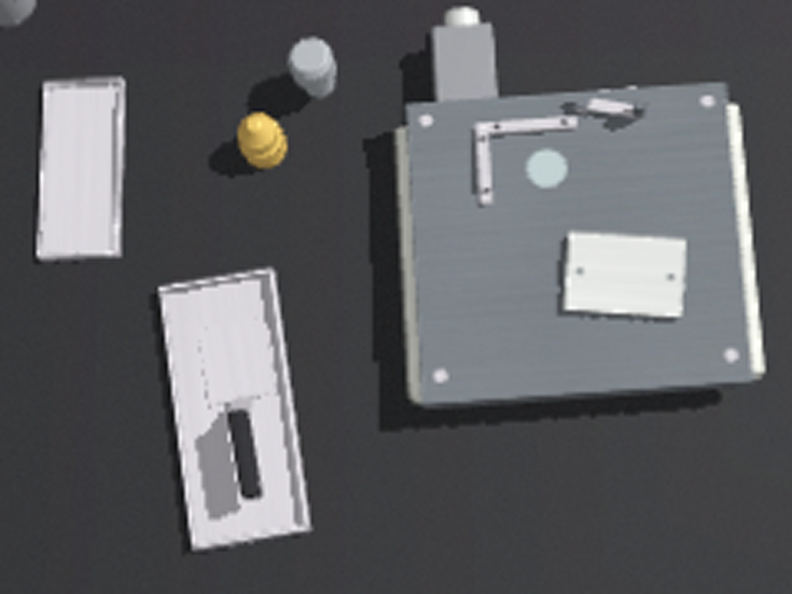

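View pics/side0c.png

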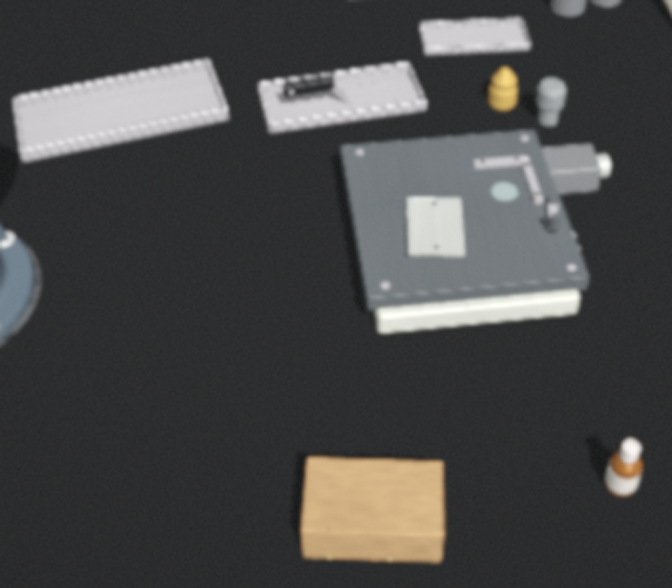

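```bash
python3 - <<'E'
from h import *
s=snap('top')
f=lambda L:np.array(L)/3.3+[105,90]-0.0
def show(n,L,z):
    P=ray(s,f(L),z)[:,:2]; print(n,P.round(4).tolist()); 
    if len(P)==4: print('  sides',[round(float(np.linalg.norm(P[i]-P[(i+1)%4])),4) for i in range(4)],'c',P.mean(0).round(4),'dir up',np.degrees(np.arctan2(*(P[0]+P[1]-P[2]-P[3])[::-1])).round(2),'dir left',np.degrees(np.arctan2(*(P[0]+P[3]-P[1]-P[2])[::-1])).round(2))
show('stage',[(407,102),(725,84),(757,378),(414,403)],.045)
show('screws',[(426,121),(707,101),(731,355),(440,376)],.045)
show('carrier',[(568,231),(686,239),(681,318),(563,311)],.054)
show('tray',[(158,289),(272,268),(311,530),(192,550)],.013)
show('handle',[(229,410),(245,407),(262,496),(244,499)],.045)
show('blade',[(202,330),(265,321),(275,395),(208,406)],.005)
show('corner',[(484,131),(578,126),(488,203)],.051)
show('port',[(547,168)],.045)
show('smalltray',[(43,82),(125,78),(120,256),(37,257)],.013)
show('eyep',[(313,55)],.056);show('brass',[(262,122)],.05)
E
```

```text
stage [[0.6801, 0.1579], [0.6848, -0.0799], [0.4592, -0.0898], [0.4506, 0.157]]
  sides [0.2379, 0.2259, 0.247, 0.2295] c [0.5686 0.0363] dir up 1.36 dir left 91.58
screws [[0.6644, 0.144], [0.6718, -0.0657], [0.4768, -0.0721], [0.4696, 0.1379]]
  sides [0.2098, 0.195, 0.2101, 0.1948] c [0.5707 0.036 ] dir up 1.84 dir left 91.99
carrier [[0.5719, 0.0418], [0.5624, -0.0436], [0.5034, -0.0369], [0.512, 0.0477]]
  sides [0.0859, 0.0594, 0.085, 0.0602] c [0.5374 0.0022] dir up -6.06 dir left 83.96
tray [[0.5522, 0.3505], [0.5649, 0.2645], [0.3661, 0.2367], [0.3546, 0.3237]]
  sides [0.087, 0.2008, 0.0877, 0.1994] c [0.4595 0.2938] dir up 7.85 dir left 97.94
handle [[0.4507, 0.2903], [0.4524, 0.2787], [0.3873, 0.2666], [0.3857, 0.2795]]
  sides [0.0117, 0.0662, 0.013, 0.0659] c [0.419  0.2788] dir up 9.96 dir left 97.96
blade [[0.5212, 0.3187], [0.5262, 0.2712], [0.4691, 0.2638], [0.4627, 0.3139]]
  sides [0.0478, 0.0575, 0.0505, 0.0586] c [0.4948 0.2919] dir up 6.02 dir left 96.65
corner [[0.6524, 0.1008], [0.6535, 0.0313], [0.5965, 0.0994]]
port [[0.6238, 0.0553]]
smalltray [[0.7225, 0.4431], [0.7226, 0.3789], [0.5793, 0.3798], [0.5813, 0.4434]]
  sides [0.0643, 0.1434, 0.0636, 0.1412] c [0.6514 0.4113] dir up -0.24 dir left 89.14
eyep [[0.7161, 0.2264]]
brass [[0.6671, 0.2656]]
```

```bash
cat >> h.py <<'E'
def go(p,yaw,pitch=0,st=None):
    """shift in current tool frame (units) to TCP p, then turn (units) so lifter x(=-tool x) has yaw (deg), nose-up pitch"""
    m=st or manip.sense(); R0=R.from_quat(m['tool_rot'])
    Rt=R.from_euler('z',yaw,degrees=True)*R.from_euler('y',-pitch,degrees=True)*R.from_matrix(np.diag([-1.,1,-1]))
    d=R0.inv().apply(np.array(p)-m['tcp_pos']); w=(R0.inv()*Rt).as_rotvec()
    print('t',round(m['t'],2),'tcp',m['tcp_pos'].round(4),'shift',(d/.5).round(4),'mm',np.linalg.norm(d)*1e3//1,'turn',(w/2/np.pi).round(4),'deg',np.degrees(w).round(1),'F',m['force'].round(1),'gap',round(m['finger_gap'],3),round(m['gripper_force'],1))
E
python3 - <<'E'
from h import *
go([.4215,.2793,.12],8.8)
E
```

```text
t 1.15 tcp [0.1767 0.5994 0.1953] shift [-0.6507 -0.4756  0.1506] mm 409.0 turn [-0.     -0.     -0.0701] deg [ -0.   -0.  -25.2] F [-0.1  0.   0.3] gap 1.003 0.0
```

Request:
{"name": "servo_tool", "arguments": {
  "commands": [-0.0542, -0.0396, 0.0125, 0, 0, 0, 1, -0.0542, -0.0396, 0.0125, 0, 0, 0, 1, -0.0542, -0.0396, 0.0125, 0, 0, 0, 1, -0.0542, -0.0396, 0.0125, 0, 0, 0, 1, -0.0542, -0.0396, 0.0125, 0, 0, 0, 1, -0.0542, -0.0396, 0.0125, 0, 0, 0, 1, -0.0542, -0.0396, 0.0125, 0, 0, 0, 1, -0.0542, -0.0396, 0.0125, 0, 0, 0, 1, -0.0542, -0.0396, 0.0125, 0, 0, 0, 1, -0.0542, -0.0396, 0.0125, 0, 0, 0, 1, -0.0542, -0.0396, 0.0125, 0, 0, 0, 1, -0.0542, -0.0396, 0.0125, 0, 0, 0, 1]
}}

```text
t: 2.15
tcp_pos: [0.4225, 0.2783, 0.1203]
tool_rot: [0.143, 0.99, 0.0, 0.0]
force: [-0.3, 0.6, 1.0]
finger_gap: 1.001
gripper_force: 0.0
```

Request:
{"name": "servo_tool", "arguments": {
  "commands": [0, 0, 0, 0, 0, -0.0175, 1, 0, 0, 0, 0, 0, -0.0175, 1, 0, 0, 0, 0, 0, -0.0175, 1, 0, 0, 0, 0, 0, -0.0175, 1, 0, 0, 0, 0, 0, 0, 1]
}}

```text
t: 2.57
tcp_pos: [0.4218, 0.2795, 0.1204]
tool_rot: [-0.077, 0.997, 0.0, 0.0]
force: [0.5, -0.1, 0.1]
finger_gap: 1.004
gripper_force: 0.0
```

```bash
python3 - <<'E'
from h import *
s=snap('wrist','w1')
print([(round(d['conf'],2),d['box']) for d in manip.look_for(s,'lifter_grip')])
go([.4215,.2793,.018],8.8)
m=manip.sense();print(R.from_quat(m['tool_rot']).as_matrix().round(3))
u=lambda z,a:(np.array([.4215,.2793,0])+[a*np.cos(np.radians(8.8)),a*np.sin(np.radians(8.8)),z])
print(proj(s,[u(.045,-.035),u(.045,.03),u(.005,.046),u(.005,.106)]).round(0))
E
```

```text
[(0.71, [259.2, 166.3, 48.8, 125.9])]
t 2.67 tcp [0.4216 0.2796 0.1204] shift [ 0.0004 -0.0006  0.2048] mm 102.0 turn [ 0.      0.0001 -0.0005] deg [ 0.   0.  -0.2] F [-0.2 -0.4  0.2] gap 0.998 0.0
[[-0.989 -0.15   0.   ]
 [-0.15   0.989  0.   ]
 [-0.     0.    -1.   ]]
[[281. 168.]
 [281. 240.]
 [281. 240.]
 [281. 290.]]
```

View pics/w1.png

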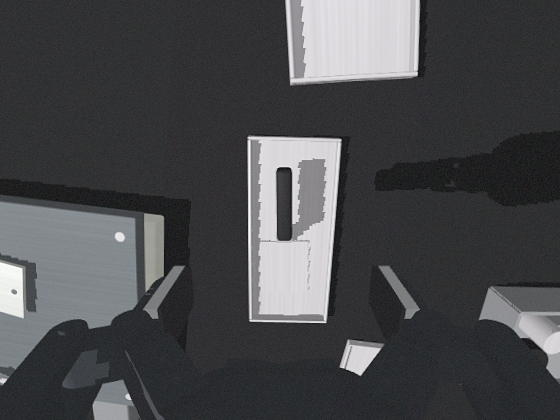

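Request:
{"name": "servo_tool", "arguments": {
  "commands": [0, 0.004, 0.04, 0, 0, 0, 1, 0, 0, 0.04, 0, 0, 0, 1, 0, 0, 0.04, 0, 0, 0, 1, 0, 0, 0.04, 0, 0, 0, 1, 0, 0, 0.025, 0, 0, 0, 1, 0, 0, 0.0198, 0, 0, 0, 1, 0, 0, 0, 0, 0, 0, 1, 0, 0, 0, 0, 0, 0, -1, 0, 0, 0, 0, 0, 0, -1, 0, 0, 0, 0, 0, 0, -1, 0, 0, 0, 0, 0, 0, -1, 0, 0, 0, 0, 0, 0, -1],
  "force": 100
}}

```text
t: 3.67
tcp_pos: [0.4216, 0.2818, 0.0186]
tool_rot: [-0.076, 0.997, 0.0, 0.001]
force: [-0.5, 0.3, -0.6]
finger_gap: 0.298
gripper_force: 0.0
```

Request:
{"name": "servo_tool", "arguments": {
  "commands": [0, 0, 0, 0, 0, 0, -1, 0, 0, 0, 0, 0, 0, -1, 0, 0, 0, 0, 0, 0, -1, 0, 0, 0, 0, 0, 0, -1, 0, 0, 0, 0, 0, 0, -1, 0, 0, 0, 0, 0, 0, -1]
}}

```text
t: 4.17
tcp_pos: [0.4211, 0.2815, 0.0179]
tool_rot: [-0.076, 0.997, -0.0, -0.0]
force: [1.0, -0.0, -0.2]
finger_gap: -0.001
gripper_force: 0.0
```

```bash
python3 - <<'E'
from h import *
s=snap('wrist');t=snap('side')
a=cv2.resize(s['img'][100:400,150:450],(400,400));b=cv2.resize(t['img'][110:210,210:310],(400,400),interpolation=cv2.INTER_CUBIC)
cv2.imwrite('pics/m2.png',cv2.cvtColor(np.hstack([a,b]),cv2.COLOR_RGB2BGR))
m=manip.sense();print(m['finger_gap'],m['gripper_force'],m['ft_torque'])
E
```

```text
-0.00015587512780132078 0.0 [0.0433997  0.02053907 0.06533719]
```

View pics/m2.png

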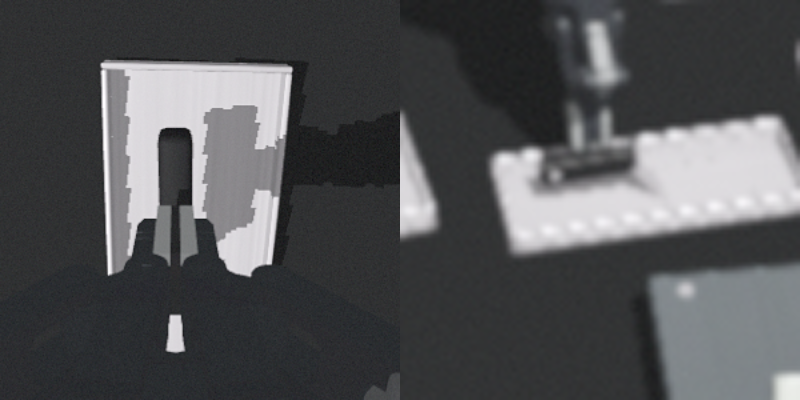

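```bash
python3 - <<'E'
from h import *
s=snap('wrist');t=snap('side')
m=manip.sense();p=m['tcp_pos'];R0=R.from_quat(m['tool_rot'])
P=[p+R0.apply([0,y,-z]) for z in (0,.019) for y in (-.007,0,.007)]
print('wristcrop',((proj(s,P)-[150,100])*4/3).round(0).tolist())
print('sidecrop',((proj(t,P)-[210,110])*4).round(0).tolist()); print(m['finger_gap'])
d=R.from_euler('z',8.8,degrees=True)
H=[np.array([.4215,.2793,0])+d.apply([a,0,z]) for z in (.027,.045) for a in (-.035,0,.03)]
print(((proj(s,H)-[150,100])*4/3).round(0).tolist(),((proj(t,H)-[210,110])*4).round(0).tolist())
for q in ['lifter_grip','lifter']:
  for x in manip.silhouettes(s,q)[:2]: print(q,x['conf'],x['box'])
E
```

```text
wristcrop [[160.0, 189.0], [174.0, 189.0], [189.0, 189.0], [158.0, 206.0], [174.0, 206.0], [191.0, 206.0]]
sidecrop [[191.0, 189.0], [189.0, 183.0], [187.0, 176.0], [190.0, 166.0], [188.0, 160.0], [186.0, 153.0]]
0.00026025881585833616
[[169.0, 121.0], [169.0, 197.0], [170.0, 255.0], [168.0, 132.0], [169.0, 214.0], [169.0, 277.0]] [[137.0, 182.0], [189.0, 174.0], [234.0, 167.0], [136.0, 160.0], [188.0, 152.0], [233.0, 145.0]]
lifter_grip 0.9 [267.2, 197.1, 28.7, 166.7]
lifter 0.74 [223.5, 143.9, 144.7, 165.1]
lifter 0.57 [270.3, 195.2, 23.6, 167.8]
```

```bash
python3 - <<'E'
from h import *
s=snap('wrist');t=snap('side')
a=cv2.resize(s['img'][190:310,230:330],(400,480),interpolation=cv2.INTER_CUBIC);b=cv2.resize(t['img'][115:163,235:275],(400,480),interpolation=cv2.INTER_CUBIC)
c=np.hstack([a,b]).astype(float)/255;c=(c**.45*255).astype(np.uint8)
cv2.imwrite('pics/m3.png',cv2.cvtColor(c,cv2.COLOR_RGB2BGR))
E
```

```text
(no output)
```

View pics/m3.png

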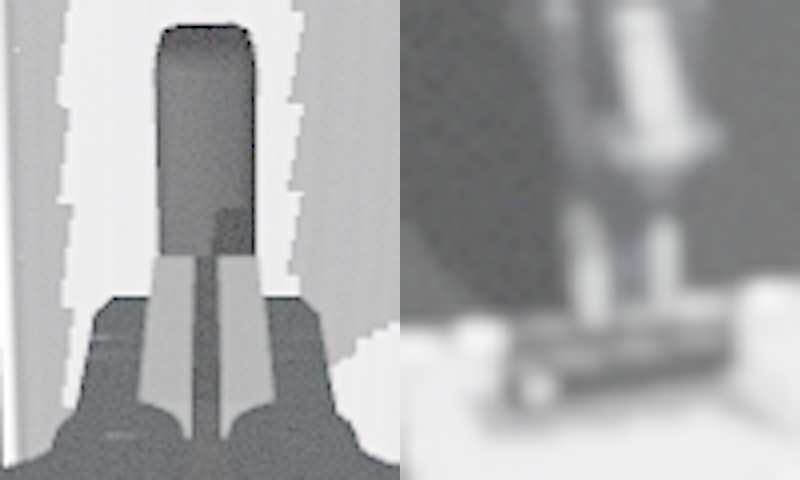

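```bash
python3 - <<'E'
from h import *
print(manip.pinch_z,[a for a in dir(manip) if a[0]!='_'])
s=snap('wrist');m=manip.sense()
R0=R.from_quat(m['tool_rot']);T=np.array(s['world_to_cam']);c=-T[:3,:3].T@T[:3,3]
print('cam in tool',R0.inv().apply(c-m['tcp_pos']).round(3), 'view dir in tool',R0.inv().apply(-T[2,:3]).round(3),np.array(s['mtx'])[0])
f=lambda P:proj(s,[m['tcp_pos']+R0.apply(p) for p in P]).round(0).tolist()
print(f([[-.011,0,0],[-.011,0,-.02],[-.011,0,-.04],[-.011,-.0145,0],[-.011,.0145,0],[.011,0,0]]))
E
```

```text
0.0187 ['PlanningError', 'look_for', 'pinch_z', 'sense', 'sign_off', 'silhouettes', 'snapshot']
cam in tool [ 0.075  0.    -0.179] view dir in tool [-0.294 -0.     0.956] [305.50995134   0.         281.06985985]
[[281.0, 258.0], [281.0, 273.0], [281.0, 291.0], [258.0, 258.0], [303.0, 258.0], [281.0, 225.0]]
```

Request:
{"name": "servo_tool", "arguments": {
  "commands": [0, 0, -0.05, 0, 0, 0, -1, 0, 0, -0.05, 0, 0, 0, -1, 0, 0, -0.05, 0, 0, 0, -1, 0, 0, 0, 0, 0, 0, -1]
}}

```text
t: 4.95
tcp_pos: [0.4241, 0.2828, 0.0968]
tool_rot: [-0.077, 0.997, 0.001, 0.004]
force: [0.7, -0.5, -0.5]
finger_gap: -0.002
gripper_force: 0.0
```

```bash
python3 - <<'E'
from h import *
out=[]
m=manip.sense();R0=R.from_quat(m['tool_rot']);print(m['finger_gap'],m['gripper_force'],m['tcp_pos'])
for n in ('wrist','side'):
    s=snap(n);im=s['img'].copy()
    P=[m['tcp_pos']+R0.apply([0,0,-z]) for z in (0,.02,.04)]
    p=proj(s,P);c=p[0];h=60 if n=='wrist' else 24;k=400/(2*h)
    x0,y0=(c-h).astype(int)
    a=cv2.resize(im[y0:y0+2*h,x0:x0+2*h],(400,400),interpolation=cv2.INTER_CUBIC)
    a=((a/255.)**.5*255).astype(np.uint8)
    for q,col in zip((p-[x0,y0])*k,[(255,0,0),(0,255,0),(0,80,255)]): cv2.circle(a,tuple(int(v) for v in q),3,col,-1)
    out.append(a)
cv2.imwrite('pics/m4.png',cv2.cvtColor(np.hstack(out),cv2.COLOR_RGB2BGR))
E
```

```text
-0.0015098671919034684 0.0 [0.42405423 0.28282386 0.09679571]
```

View pics/m4.png

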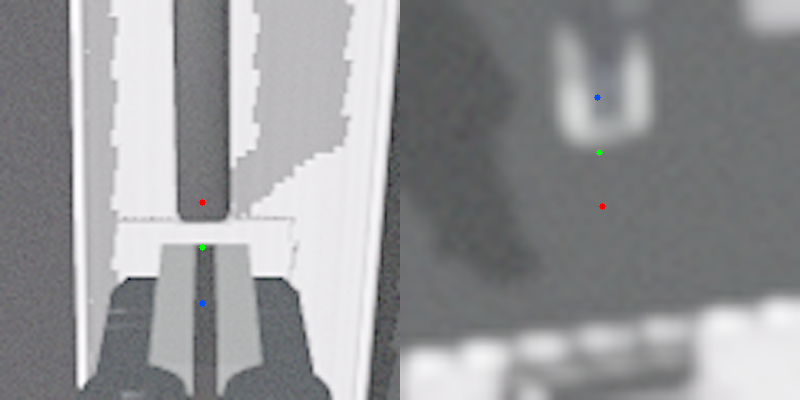

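Request:
{"name": "servo_tool", "arguments": {
  "commands": [0, 0, 0, 0, 0, 0, 1, 0, 0, 0, 0, 0, 0, 1, 0, 0, 0, 0, 0, 0, 1, 0, 0, 0, 0, 0, 0, 1, 0, 0, 0, 0, 0, 0, 1, 0, 0, 0, 0, 0, 0, 1]
}}

```text
t: 5.55
tcp_pos: [0.421, 0.2814, 0.0925]
tool_rot: [-0.076, 0.997, -0.0, -0.0]
force: [0.7, 0.0, 0.2]
finger_gap: 0.846
gripper_force: 0.0
```

```bash
python3 - <<'E'
from h import *
go([.4215,.2815,-.003],8.8)
E
```

```text
t 5.55 tcp [0.421  0.2814 0.0925] shift [-0.0013 -0.      0.1909] mm 95.0 turn [-0.     -0.0001 -0.0001] deg [-0.  -0.1 -0. ] F [0.7 0.  0.2] gap 0.846 0.0
```

Request:
{"name": "servo_tool", "arguments": {
  "commands": [0, 0, 0.05, 0, 0, 0, 1, 0, 0, 0.05, 0, 0, 0, 1, 0, 0, 0.04, 0, 0, 0, 1, 0, 0, 0.02, 0, 0, 0, 1, 0, 0, 0.01, 0, 0, 0, 1, 0, 0, 0.005, 0, 0, 0, 1, 0, 0, 0.005, 0, 0, 0, 1]
}}

```text
t: 6.13
tcp_pos: [0.4217, 0.2818, 0.0032]
tool_rot: [-0.076, 0.997, 0.0, 0.001]
force: [-0.2, 0.8, 0.0]
finger_gap: 0.999
gripper_force: 0.0
```

Request:
{"name": "servo_tool", "arguments": {
  "commands": [0, 0, 0.005, 0, 0, 0, 1, 0, 0, 0.005, 0, 0, 0, 1, 0, 0, 0, 0, 0, 0, -1, 0, 0, 0, 0, 0, 0, -1, 0, 0, 0, 0, 0, 0, -1, 0, 0, 0, 0, 0, 0, -1, 0, 0, 0, 0, 0, 0, -1, 0, 0, 0, 0, 0, 0, -1, 0, 0, 0, 0, 0, 0, -1, 0, 0, 0, 0, 0, 0, -1, 0, 0, 0, 0, 0, 0, -1, 0, 0, 0, 0, 0, 0, -1]
}}

```text
t: 7.13
tcp_pos: [0.4212, 0.2816, -0.0019]
tool_rot: [-0.076, 0.997, 0.0, 0.0]
force: [-1.0, 0.2, 3.7]
finger_gap: 0.125
gripper_force: 98.6
```

Request:
{"name": "servo_tool", "arguments": {
  "commands": [0, 0, -0.01, 0, 0, 0, -1, 0, 0, -0.01, 0, 0, 0, -1, 0, 0, -0.02, 0, 0, 0, -1, 0, 0, -0.04, 0, 0, 0, -1, 0, 0, -0.06, 0, 0, 0, -1, 0, 0, -0.06, 0, 0, 0, -1, 0, 0, -0.04, 0, 0, 0, -1, 0, 0, 0, 0, 0, 0, -1, 0, 0, 0, 0, 0, 0, -1]
}}

```text
t: 7.88
tcp_pos: [0.4219, 0.2819, 0.1196]
tool_rot: [-0.077, 0.997, 0.001, 0.002]
force: [-0.3, -0.9, -0.8]
finger_gap: 0.128
gripper_force: 98.2
```

```bash
python3 - <<'E'
from h import *
go([.4,.0,.12],-6)
m=manip.sense();R0=R.from_quat(m['tool_rot']);p=m['tcp_pos'];print(m['ft_torque'])
out=[]
for n in ('wrist','side'):
    s=snap(n);im=s['img'].copy()
    # model: blade corners & handle top, in lifter frame -> tool
    L=np.array([[.106,.025,0],[.106,-.025,0],[.046,.025,0],[.046,-.025,0],[-.035,0,.042],[.03,0,.042]])
    P=[p+R0.apply([-a,b,-c-.005*1]) for a,b,c in L]   # origin z = tcp+.005
    q=proj(s,P);print(n,q.round(0).tolist())
    c=q.mean(0);h=np.array([90,90]) if n=='wrist' else np.array([35,35]);k=400/(2*h[0])
    x0,y0=(c-h).astype(int);y0=min(y0,420-2*h[1])
    a=cv2.resize(im[y0:y0+2*h[1],x0:x0+2*h[0]],(400,400),interpolation=cv2.INTER_CUBIC);a=((a/255.)**.5*255).astype(np.uint8)
    for v in (q-[x0,y0])*k: cv2.circle(a,tuple(int(w) for w in v),2,(255,0,0),-1)
    out.append(a)
cv2.imwrite('pics/m5.png',cv2.cvtColor(np.hstack(out),cv2.COLOR_RGB2BGR))
E
```

```text
t 7.88 tcp [0.4219 0.2819 0.1196] shift [ 0.1294 -0.5505 -0.0017] mm 282.0 turn [0.0002 0.0005 0.041 ] deg [ 0.1  0.2 14.8] F [-0.3 -0.9 -0.8] gap 0.128 98.2
[-0.02650841  0.04623375 -0.02240138]
wrist [[315.0, 378.0], [247.0, 378.0], [318.0, 309.0], [243.0, 309.0], [281.0, 210.0], [281.0, 330.0]]
side [[294.0, 111.0], [299.0, 121.0], [272.0, 114.0], [276.0, 125.0], [242.0, 110.0], [267.0, 106.0]]
```

View pics/m5.png

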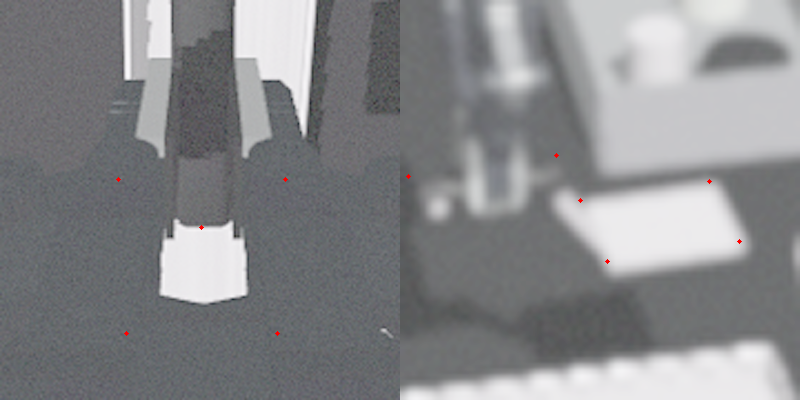

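Request:
{"name": "servo_tool", "arguments": {
  "commands": [0.016, -0.0647, 0, 0, 0, 0, -1, 0.016, -0.0647, 0, 0, 0, 0, -1, 0.016, -0.0647, 0, 0, 0, 0, -1, 0.016, -0.0647, 0, 0, 0, 0, -1, 0.016, -0.0647, 0, 0, 0, 0, -1, 0.016, -0.0647, 0, 0, 0, 0, -1, 0.016, -0.0647, 0, 0, 0, 0, -1, 0.016, -0.0647, 0, 0, 0, 0, -1, 0, 0, 0, 0, 0, 0.0137, -1, 0, 0, 0, 0, 0, 0.0137, -1, 0, 0, 0, 0, 0, 0.0137, -1, 0, 0, 0, 0, 0, 0, -1]
}}

```text
t: 8.98
tcp_pos: [0.3961, 0.0158, 0.1168]
tool_rot: [0.054, 0.999, 0.0, -0.002]
force: [-0.6, 0.2, 0.2]
finger_gap: 0.127
gripper_force: 98.3
```

```bash
cat >> h.py <<'E'
def mask(s,q):
    d=manip.silhouettes(s,q); return d[0]['pixels'] if d else None
E
python3 - <<'E'
from h import *
go([.3912,.0175,.10],-6)
m=manip.sense();R0=R.from_quat(m['tool_rot']);p=m['tcp_pos']
out=[]
for n in ('top','side'):
    s=snap(n);im=s['img']
    for d in manip.silhouettes(s,'lifter')[:2]: print(n,d['conf'],np.round(d['box']),d['pixels'].sum())
    L=np.array([[.106,.025,.002],[.106,-.025,.002],[.046,-.025,.002],[.046,.025,.002]])
    q=proj(s,[p+R0.apply([-a,b,-c-.005]) for a,b,c in L]);print(q.round(1).tolist())
    c=q.mean(0);h=32;k=400/64
    x0,y0=(c-h).astype(int)
    a=cv2.resize(im[y0:y0+2*h,x0:x0+2*h],(400,400),interpolation=cv2.INTER_CUBIC)
    np.save('/tmp/%s.npy'%n,a);
    for v in (q-[x0,y0])*k: cv2.circle(a,tuple(int(w) for w in v),2,(255,0,0),-1)
    out.append(a);print('crop',x0,y0)
cv2.imwrite('pics/m6.png',cv2.cvtColor(np.hstack(out),cv2.COLOR_RGB2BGR))
E
```

```text
t 8.98 tcp [0.3961 0.0158 0.1168] shift [0.01   0.0023 0.0336] mm 17.0 turn [ 0.0001 -0.0006 -0.0005] deg [ 0.  -0.2 -0.2] F [-0.6  0.2  0.2] gap 0.127 98.3
[[283.7, 179.4], [306.0, 180.9], [304.4, 207.0], [281.9, 205.5]]
crop 261 161
side 0.65 [234. 179.  66.  25.] 687
[[300.8, 185.9], [301.1, 201.5], [272.6, 201.2], [273.2, 185.6]]
crop 254 161
```

View pics/m6.png

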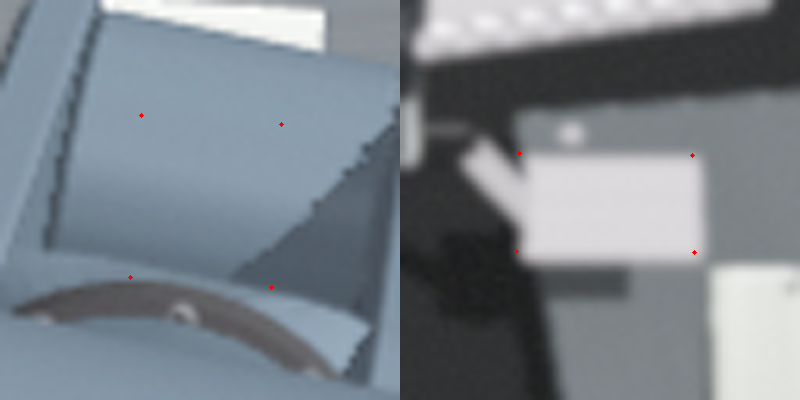

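```bash
python3 - <<'E'
from h import *
s=snap('side')
print('carrier corner',ray(s,[[254+312/6.25,161+266/6.25]],.054).round(4),'expected',[.512,.0477],'blade tip corner',ray(s,[[254+300/6.25,161+155/6.25]],.1168+.007).round(4))
m=manip.sense();print('pred tip left',(m['tcp_pos']+R.from_quat(m['tool_rot']).apply([-.106,.025,-.007])).round(4))
go([.3895,.0175,.055],-6)
E
```

```text
carrier corner [[0.5151 0.0463 0.054 ]] expected [0.512, 0.0477] blade tip corner [[0.5069 0.0287 0.1238]]
pred tip left [0.505  0.0302 0.1244]
t 9.23 tcp [0.397  0.0163 0.1175] shift [0.015  0.0008 0.1251] mm 62.0 turn [ 0.     -0.0002  0.0002] deg [ 0.  -0.1  0.1] F [ 0.   0.3 -0.1] gap 0.126 98.3
```

Request:
{"name": "servo_tool", "arguments": {
  "commands": [0.005, 0, 0.03, 0, 0, 0, -1, 0.005, 0, 0.04, 0, 0, 0, -1, 0.005, 0, 0.035, 0, 0, 0, -1, 0, 0, 0.02, 0, 0, 0, -1, 0, 0, 0.014, 0, 0, 0, -1, 0, 0, 0.006, 0, 0, 0, -1, 0, 0, 0, 0, 0, 0, -1, 0, 0, 0, 0, 0, 0, -1]
}}

```text
t: 9.9
tcp_pos: [0.3903, 0.0168, 0.0456]
tool_rot: [0.052, 0.999, -0.0, 0.0]
force: [-0.5, 0.1, -0.3]
finger_gap: 0.125
gripper_force: 98.3
```

Request:
{"name": "servo_tool", "arguments": {
  "commands": [0, 0, 0.002, 0, 0, 0, -1, 0, 0, 0, 0, 0, 0, -1]
}}

```text
t: 10.07
tcp_pos: [0.3904, 0.0167, 0.0448]
tool_rot: [0.052, 0.999, -0.0, 0.001]
force: [0.2, 0.1, -1.3]
finger_gap: 0.13
gripper_force: 98.3
```

Request:
{"name": "servo_tool", "arguments": {
  "commands": [0, 0, 0.002, 0, 0, 0, -1, 0, 0, 0, 0, 0, 0, -1]
}}

```text
t: 10.23
tcp_pos: [0.3901, 0.0167, 0.0437]
tool_rot: [0.053, 0.999, -0.0, 0.0]
force: [0.1, -0.1, -0.5]
finger_gap: 0.134
gripper_force: 98.3
```

Request:
{"name": "servo_tool", "arguments": {
  "commands": [0, 0, 0.002, 0, 0, 0, -1, 0, 0, 0, 0, 0, 0, -1]
}}

```text
t: 10.4
tcp_pos: [0.3899, 0.0168, 0.0424]
tool_rot: [0.053, 0.999, -0.0, 0.0]
force: [-1.0, 0.0, -0.6]
finger_gap: 0.128
gripper_force: 98.3
```

Request:
{"name": "servo_tool", "arguments": {
  "commands": [0, 0, 0.002, 0, 0, 0, -1, 0, 0, 0, 0, 0, 0, -1]
}}

```text
t: 10.57
tcp_pos: [0.3898, 0.0168, 0.0413]
tool_rot: [0.053, 0.999, 0.0, -0.0]
force: [0.2, -0.7, -1.3]
finger_gap: 0.131
gripper_force: 98.3
```

Request:
{"name": "servo_tool", "arguments": {
  "commands": [0, 0, 0.002, 0, 0, 0, -1, 0, 0, 0, 0, 0, 0, -1]
}}

```text
t: 10.73
tcp_pos: [0.3899, 0.0168, 0.0403]
tool_rot: [0.053, 0.999, -0.0, -0.0]
force: [-1.2, -1.2, 0.8]
finger_gap: 0.129
gripper_force: 98.4
```

Request:
{"name": "servo_tool", "arguments": {
  "commands": [0, 0, 0.001, 0, 0, 0, -1, 0, 0, 0, 0, 0, 0, -1, 0, 0, 0, 0, 0, 0, -1]
}}

```text
t: 10.98
tcp_pos: [0.3897, 0.0168, 0.04]
tool_rot: [0.053, 0.999, 0.0, -0.0]
force: [-0.1, -0.8, 2.1]
finger_gap: 0.123
gripper_force: 98.7
```

Request:
{"name": "servo_tool", "arguments": {
  "commands": [0, 0, 0.001, 0, 0, 0, -1, 0, 0, 0, 0, 0, 0, -1, 0, 0, 0, 0, 0, 0, -1]
}}

```text
t: 11.23
tcp_pos: [0.3895, 0.0169, 0.0395]
tool_rot: [0.053, 0.999, 0.0, -0.0]
force: [-1.7, -1.6, 5.1]
finger_gap: 0.126
gripper_force: 99.0
```

```bash
python3 -c "
from h import *
m=manip.sense();print(m['force'],m['ft_torque'],m['tcp_pos'])"
```

```text
[-1.65878168 -1.5905356   5.11492454] [-0.19025771  0.10438353 -0.03408925] [0.38946795 0.01687631 0.03953121]
```

Request:
{"name": "servo_tool", "arguments": {
  "commands": [0, 0, -0.003, 0, 0, 0, -1, -0.01, 0, 0, 0, 0, 0, -1, -0.015, 0, 0, 0, 0, 0, -1, -0.012, 0, 0, 0, 0, 0, -1, -0.008, 0, 0, 0, 0, 0, -1, -0.006, 0, 0, 0, 0, 0, -1, -0.004, 0, 0, 0, 0, 0, -1, 0, 0, 0, 0, 0, 0, -1]
}}

```text
t: 11.9
tcp_pos: [0.4176, 0.0139, 0.0408]
tool_rot: [0.053, 0.999, -0.0, 0.0]
force: [0.4, 0.8, -0.4]
finger_gap: 0.128
gripper_force: 98.4
```

```bash
python3 - <<'E'
from h import *
m=manip.sense();print(m['force'],m['tcp_pos'])
s=snap('side')
a=cv2.resize(s['img'][160:240,254:354],(600,480),interpolation=cv2.INTER_CUBIC)
cv2.imwrite('pics/m7.png',cv2.cvtColor(a,cv2.COLOR_RGB2BGR))
E
```

```text
[ 0.4026492   0.78915412 -0.42014866] [0.41758639 0.01388184 0.04080884]
```

View pics/m7.png

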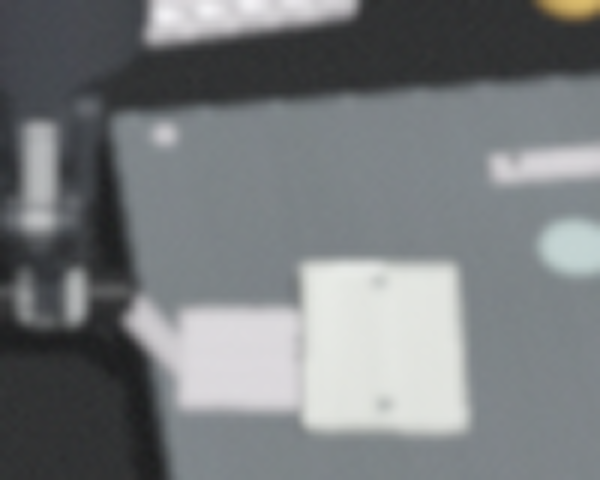

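Request:
{"name": "servo_tool", "arguments": {
  "commands": [-0.0018, 0, -0.0086, 0, 0, 0, -1, -0.0018, 0, -0.0086, 0, 0, 0, -1, -0.0018, 0, -0.0086, 0, 0, 0, -1, -0.0036, 0, -0.00725, 0, 0, 0, -1, -0.0036, 0, -0.00725, 0, 0, 0, -1, -0.0036, 0, -0.00725, 0, 0, 0, -1, -0.0036, 0, -0.00725, 0, 0, 0, -1, -0.006, 0, -0.0057, 0, 0, 0, -1, -0.006, 0, -0.0057, 0, 0, 0, -1, -0.006, 0, -0.0057, 0, 0, 0, -1, -0.006, 0, -0.0057, 0, 0, 0, -1]
}}

```text
t: 12.87
tcp_pos: [0.4394, 0.0116, 0.08]
tool_rot: [0.053, 0.999, -0.0, 0.0]
force: [-0.4, 1.0, -0.6]
finger_gap: 0.126
gripper_force: 98.3
```

```bash
python3 - <<'E'
from h import *
m=manip.sense();print(m['force'],m['tcp_pos'],m['tool_rot'])
c=np.array([.5390,.0020]);a=np.radians(-6);u=np.array([np.cos(a),np.sin(a)]);v=np.array([-u[1],u[0]])
far=c+.029*u
for n in('side','top'):
    s=snap(n);d=manip.silhouettes(s,'carrier')
    for x in d[:2]: print(n,round(x['conf'],2),np.round(x['box'],1),int(x['pixels'].sum()))
    for th in(0,40,60,80):
        t=np.radians(th);P=[]
        for w in(.042,-.042):
            for l in(0,.058):
                for k in(0,.004):
                    xy=far+(-l*np.cos(t)+k*np.sin(t))*u+w*v;P.append([*xy,.045+(.005 if th==0 else 0)+l*np.sin(t)+k*np.cos(t)])
        q=proj(s,P);print(th,np.r_[q.min(0),q.max(0)-q.min(0)].round(1))
    if n=='side': cv2.imwrite('pics/tip_side.png',cv2.cvtColor(s['img'],cv2.COLOR_RGB2BGR))
E
```

```text
[-0.35287073  0.9831914  -0.55875639] [0.43943535 0.01156429 0.07998986] [ 5.25545049e-02  9.98618054e-01 -1.79515614e-05  7.47765518e-05]
0 [303.6 203.4  27.5  27.7]
40 [310.  193.3  22.1  39.5]
60 [317.1 189.3  15.4  43.4]
80 [325.7 187.5   6.9  45.3]
top 0.47 [411.3 186.1  30.3  50.1] 1810
0 [275.9 159.8  36.6  26. ]
40 [276.2 159.6  36.2  17.2]
60 [276.6 159.3  36.5   9.4]
80 [277.2 156.   36.5   7.1]
```

```bash
python3 - <<'E'
from h import *
im=cv2.imread('pics/tip_side.png');g=im[180:240,265:350].max(2)
for r in range(0,60,2): print(180+r,''.join('#' if x>200 else '+' if x>150 else '.' if x>90 else ' ' for x in g[r]))
E
```

```text
180 ....++++.......+++...................................................................
182 ...+++++......++#++..................................................................
184    ......   ...+++.........................................................++++++++++
186             ..........................................................++++++#########
188             ..........................................................++#############
190            .........................................+++++.............+++++++++++++++
192   ..     ..+..      ................................++##++...........................
194  ...     .+++.       ...............................++###+++.........................
196  ....    .+++.      ..++............................++#####++....................++++
198  ....    .++..      .+++++..++++++++++++++++++....+.++######++.................++####
200   ..     .....   ...++###++++#######################++######++++..............++#####
202             ........+++###+++#######################++#########++.............++#####
204                .
[... 899 characters left out ...]
........................................   ..+######++................
226                ..............................................++####++................
228                ................................................+###++................
230                 ................................................+##+++...............
232                 .................................................+++++...............
234                  ....................................................................
236                  ....................................................................
238                  ....................................................................
```

Request:
{"name": "servo_tool", "arguments": {
  "commands": [-0.0068, 0, -0.0032, 0, 0, 0, -1, -0.0068, 0, -0.0032, 0, 0, 0, -1, -0.0068, 0, -0.0032, 0, 0, 0, -1, -0.0068, 0, -0.0032, 0, 0, 0, -1]
}}

```text
t: 13.4
tcp_pos: [0.4532, 0.0101, 0.0863]
tool_rot: [0.053, 0.999, -0.0, 0.0]
force: [0.3, 0.7, -0.5]
finger_gap: 0.125
gripper_force: 98.3
```

```bash
cat > view.py <<'E'
from h import *
import sys
s=snap('side');g=s['img'][180:244,265:350].max(2);print(manip.sense()['tcp_pos'],manip.sense()['force'])
for r in range(0,56,3): print(180+r,''.join('#' if x>200 else '+' if x>150 else '.' if x>90 else ' ' for x in g[r]))
E
python3 view.py
```

```text
[0.45451346 0.00978937 0.08661235] [ 0.94343859 -1.64351379 -1.22919614]
180        ...+++++......................................................................
183            ....    ..................................................................
186                    ...................................................++++++#########
189          .      ............................................++#++.....++###++++++++++
192         ...    ..++..      .................................++#++....................
195 .++.   ....    ..++.       .+++.............................++##++..................+
198          .................++###++++#########################++##++.............++####
201                  ...........++##############################++##++............++#####
204             .....      ........++############################++##++.............+++##
207             ...........         ..+##########################++##++..................
210             ................     ..+#########################++##+++.................
213              ................     ..+++++++++++++++++++++++++.+##+++.................
216              ........................................         .+++++.................
219               .........................................       .++#+++................
222               ............................................     .++#++................
225                ..............................................  ..++++................
228                ..................................................+#+++...............
231                 ..................................................++++...............
234                  ....................................................................
```

Request:
{"name": "servo_tool", "arguments": {
  "commands": [-0.0085, 0, -0.0015, 0, 0, 0, -1, -0.0085, 0, -0.0008, 0, 0, 0, -1, -0.007, 0, 0, 0, 0, 0, -1, -0.006, 0, 0.0006, 0, 0, 0, -1, -0.006, 0, 0.001, 0, 0, 0, -1, -0.006, 0, 0.001, 0, 0, 0, -1, -0.006, 0, 0.001, 0, 0, 0, -1, -0.006, 0, 0.001, 0, 0, 0, -1, 0, 0, 0, 0, 0, 0, -1, 0, 0, 0, 0, 0, 0, -1, 0, 0, 0, 0, 0, 0, -1]
}}

```text
t: 14.37
tcp_pos: [0.4791, 0.0074, 0.0849]
tool_rot: [0.053, 0.999, 0.0, -0.0]
force: [-0.4, 0.7, -0.0]
finger_gap: 0.123
gripper_force: 98.3
```

```bash
python3 view.py
```

```text
[0.47908497 0.00742546 0.08491631] [-0.54099511  0.25056086 -0.3640099 ]
180               ..++......+++++........................................................
183              ..++++..    ....   .....................................................
186               ......            ......................................++++++#########
189                 ......       .........................................+++##++++++++++
192                     ....    .+++.       .............................................
195             ....    .+..    .++..      ..++..........................................
198              ..     .........++..    ..++##+++++#########################+++...++####
201                              ...........++################################++..++#####
204                   ..........     ..........++##############################++..++++##
207             ......................          ..+######################################
210             ...........................       .+#####################################
213              ............................     ..++++++++++++++++++++#########++++++++
216              .......................................................+######+.++++++++
219               .....................................................++######+..+++++++
222               ......................................................+########+++.....
225                .....................................................++###############
228                .....................................................++###############
231                 ....................................................++###############
234                  .....................................................+++++++++++++++
```

Request:
{"name": "servo_tool", "arguments": {
  "commands": [0.005, 0, -0.02, 0, 0, 0, -1, 0.03, 0, -0.01, 0, 0, 0, -1, 0.04, 0, 0, 0, 0, 0, -1, 0.035, 0, 0, 0, 0, 0, -1, 0, 0, 0, 0, 0, 0, -1]
}}

```text
t: 14.83
tcp_pos: [0.4193, 0.0144, 0.1003]
tool_rot: [0.052, 0.999, 0.001, -0.003]
force: [-0.0, -0.0, -1.1]
finger_gap: 0.125
gripper_force: 98.3
```

```bash
cat > loc.py <<'E'
from h import *
from scipy.optimize import least_squares
def carrier(names=('side','top'),verbose=1,png=None):
    res=[]
    for n in names:
        s=snap(n,png and png+n);d=manip.silhouettes(s,'carrier')
        for x in d[:2]:
            if verbose: print(n,round(x['conf'],2),np.round(x['box']),int(x['pixels'].sum()))
            ys,xs=np.nonzero(x['pixels'])
            if len(xs)<150: continue
            W=ray(s,np.c_[xs,ys],.049)[:,:2]
            (c,wh,a)=cv2.minAreaRect((W*1e3).astype(np.float32))
            print('  rect c',np.round(c,1),'wh',np.round(wh,1),'ang',round(a,1))
if __name__=='__main__':
    carrier(png='flip_');go([.45,.0,.1],1.84)
E
python3 loc.py; python3 - <<'E'
import cv2
im=cv2.imread('pics/flip_side.png');g=im[160:250,290:390].max(2)
for r in range(0,90,3): print(160+r,''.join('#' if x>200 else '+' if x>150 else '.' if x>90 else ' ' for x in g[r]))
E
```

```text
side 0.83 [332. 206.  33.  26.] 671
  rect c [605.3  -6.9] wh [84.4 56.1] ang 82.6
side 0.18 [246. 182.  70.  27.] 647
  rect c [458.8  86. ] wh [ 65.4 168.1] ang 67.1
top 0.77 [279. 135.  34.  21.] 575
  rect c [611.  -6.] wh [84.9 45.9] ang 81.7
t 15.03 tcp [0.4266 0.0127 0.1005] shift [-0.0492 -0.0203  0.0013] mm 26.0 turn [-0.0001  0.0005 -0.0219] deg [-0.   0.2 -7.9] F [ 0.9 -1.  -1.5] gap 0.126 98.3
160 ######################+.                             ..+++#####++.          ...++++++++..           
163 ####+++++++++++++.....                                     ..                ....++++..             
166 ...                                                                          ..++++++.              
169                                                                               .......               
172                                                                ............                         
175                      ..   .........................................++++++...                        
178 .........................................................
[... 1757 characters left out ...]
..............++##########################++........................   
232 ............................................+##########################++.........................  
235 ..........................................................................................++++..... 
238 .........................................................................................++++++.....
241 ....................................................................................................
244 .+++++.................................................................+++++........................
247 .+++++...................................++.............................................+++++++....
```

```bash
cat >> h.py <<'E'
SC=np.array([.5705,.036]);SY=np.radians(1.84)
def st(x,y): return SC+np.array([x*np.cos(SY)-y*np.sin(SY),x*np.sin(SY)+y*np.cos(SY)])/1e3
E
python3 - <<'E'
from h import *
print(st(-46,-122)); go([*st(-46,-122),.1],1.84)
E
```

```text
[ 0.52844096 -0.08741409]
t 15.03 tcp [0.4266 0.0127 0.1005] shift [-0.2235 -0.1777  0.0019] mm 142.0 turn [-0.0001  0.0005 -0.0219] deg [-0.   0.2 -7.9] F [ 0.9 -1.  -1.5] gap 0.126 98.3
```

Request:
{"name": "servo_tool", "arguments": {
  "commands": [-0.045, -0.0355, 0, 0, 0, 0, -1, -0.045, -0.0355, 0, 0, 0, 0, -1, -0.045, -0.0355, 0, 0, 0, 0, -1, -0.045, -0.0355, 0, 0, 0, 0, -1, -0.0435, -0.0357, 0, 0, 0, 0, -1, 0, 0, 0, 0, 0, -0.011, -1, 0, 0, 0, 0, 0, -0.011, -1, 0, 0, 0, 0, 0, 0, -1, 0, 0, 0, 0, 0, 0, -1]
}}

```text
t: 15.78
tcp_pos: [0.5272, -0.0873, 0.0998]
tool_rot: [-0.016, 1.0, -0.0, 0.0]
force: [-0.3, -0.8, -0.1]
finger_gap: 0.127
gripper_force: 98.3
```

```bash
python3 - <<'E'
from h import *
go([*st(-46,-122),.0412],1.84)
E
```

```text
t 15.78 tcp [ 0.5272 -0.0873  0.0998] shift [-0.0024 -0.0003  0.1172] mm 58.0 turn [-0.      0.0001 -0.0002] deg [-0.   0.  -0.1] F [-0.3 -0.8 -0.1] gap 0.127 98.3
```

Request:
{"name": "servo_tool", "arguments": {
  "commands": [-0.002, 0, 0.04, 0, 0, 0, -1, 0, 0, 0.04, 0, 0, 0, -1, 0, 0, 0.02, 0, 0, 0, -1, 0, 0, 0.01, 0, 0, 0, -1, 0, 0, 0.004, 0, 0, 0, -1, 0, 0, 0.003, 0, 0, 0, -1, 0, 0, 0, 0, 0, 0, -1]
}}

```text
t: 16.37
tcp_pos: [0.528, -0.087, 0.0418]
tool_rot: [-0.016, 1.0, -0.0, 0.0]
force: [-0.6, -0.4, -1.1]
finger_gap: 0.127
gripper_force: 98.3
```

Request:
{"name": "servo_tool", "arguments": {
  "commands": [0, 0.006, 0, 0, 0, 0, -1, 0, 0.012, 0, 0, 0, 0, -1, 0, 0.012, 0, 0, 0, 0, -1, 0, 0.012, 0, 0, 0, 0, -1, 0, 0.012, 0, 0, 0, 0, -1, 0, 0.012, 0, 0, 0, 0, -1, 0, 0.012, 0, 0, 0, 0, -1, 0, 0.012, 0, 0, 0, 0, -1, 0, 0.012, 0, 0, 0, 0, -1, 0, 0.012, 0, 0, 0, 0, -1, 0, 0.012, 0, 0, 0, 0, -1, 0, 0.006, 0, 0, 0, 0, -1]
}}

```text
t: 17.37
tcp_pos: [0.5251, -0.02, 0.0414]
tool_rot: [-0.017, 1.0, 0.0, -0.0]
force: [0.5, 0.2, 0.4]
finger_gap: 0.131
gripper_force: 98.4
```

```bash
python3 - <<'E'
from loc import *
carrier(('side','top'));go([*st(-46,-122),.1],1.84)
E
```

```text
side 0.77 [323. 189.  34.  24.] 637
  rect c [594.9  49.1] wh [59.6 87.3] ang 2.5
side 0.38 [344. 142.  11.  20.] 213
  rect c [656.3 236.6] wh [82.4 30.7] ang 78.7
t 17.57 tcp [ 0.525  -0.0207  0.0413] shift [-0.0023 -0.1335 -0.1174] mm 88.0 turn [ 0.     -0.0001  0.0002] deg [ 0.  -0.   0.1] F [-0.6  0.1 -0.9] gap 0.128 98.3
```

```bash
python3 - <<'E'
from h import *
m=manip.sense(); m=dict(m); print(st(-121,12)); p=m['tcp_pos'].copy()
go([*st(-121,12),p[2]],1.84)
E
```

```text
[0.44917709 0.04410868]
t 17.57 tcp [ 0.525  -0.0207  0.0413] shift [1.473e-01 1.346e-01 1.000e-04] mm 99.0 turn [ 0.     -0.0001  0.0002] deg [ 0.  -0.   0.1] F [-0.6  0.1 -0.9] gap 0.128 98.3
```

Request:
{"name": "servo_tool", "arguments": {
  "commands": [0, -0.012, 0, 0, 0, 0, -1, 0, 0, -0.03, 0, 0, 0, -1, 0, 0, -0.03, 0, 0, 0, -1, 0, 0, 0, 0, 0, 0, -1]
}}

```text
t: 17.9
tcp_pos: [0.5274, -0.0281, 0.0734]
tool_rot: [-0.016, 1.0, -0.001, 0.002]
force: [0.9, 0.1, -0.1]
finger_gap: 0.128
gripper_force: 98.3
```

Request:
{"name": "servo_tool", "arguments": {
  "commands": [0.049, 0, 0, 0, 0, 0, -1, 0.049, 0.02, 0, 0, 0, 0, -1, 0.049, 0.04, 0, 0, 0, 0, -1, 0, 0.045, 0, 0, 0, 0, -1, 0, 0.041, 0, 0, 0, 0, -1, 0, 0, 0.03, 0, 0, 0, -1, 0, 0, 0.02, 0, 0, 0, -1, 0, 0, 0.007, 0, 0, 0, -1, 0, 0, 0.003, 0, 0, 0, -1, 0, 0, 0, 0, 0, 0, -1]
}}

```text
t: 18.73
tcp_pos: [0.4494, 0.0433, 0.041]
tool_rot: [-0.016, 1.0, 0.0, -0.0]
force: [0.1, -0.5, -0.5]
finger_gap: 0.127
gripper_force: 98.4
```

```bash
python3 - <<'E'
from h import *
go([*st(-79,12),.0412],1.84)
E
```

```text
t 18.73 tcp [0.4494 0.0433 0.041 ] shift [-0.0836  0.0017 -0.0004] mm 41.0 turn [ 0.     -0.0002  0.0001] deg [ 0.  -0.1  0. ] F [ 0.1 -0.5 -0.5] gap 0.127 98.4
```

Request:
{"name": "servo_tool", "arguments": {
  "commands": [-0.008, 0, 0, 0, 0, 0, -1, -0.01, 0, 0, 0, 0, 0, -1, -0.01, 0, 0, 0, 0, 0, -1, -0.01, 0, 0, 0, 0, 0, -1, -0.01, 0, 0, 0, 0, 0, -1, -0.01, 0, 0, 0, 0, 0, -1, -0.008, 0, 0, 0, 0, 0, -1, -0.006, 0, 0, 0, 0, 0, -1, 0, 0, 0, 0, 0, 0, -1]
}}

```text
t: 19.48
tcp_pos: [0.4868, 0.0447, 0.0415]
tool_rot: [-0.017, 1.0, -0.0, 0.001]
force: [0.1, -0.2, -1.2]
finger_gap: 0.123
gripper_force: 98.4
```

Request:
{"name": "servo_tool", "arguments": {
  "commands": [-0.003, 0, 0, 0, 0, 0, -1, -0.003, 0, 0, 0, 0, 0, -1, 0, 0, 0, 0, 0, 0, -1]
}}

```text
t: 19.73
tcp_pos: [0.4884, 0.0449, 0.0414]
tool_rot: [-0.017, 1.0, 0.0, -0.0]
force: [-0.4, 0.8, -0.3]
finger_gap: 0.124
gripper_force: 98.4
```

Request:
{"name": "servo_tool", "arguments": {
  "commands": [-0.003, 0, 0, 0, 0, 0, -1, 0, 0, 0, 0, 0, 0, -1, 0, 0, 0, 0, 0, 0, -1]
}}

```text
t: 19.98
tcp_pos: [0.4883, 0.0451, 0.0413]
tool_rot: [-0.017, 1.0, 0.0, -0.002]
force: [-3.5, -1.4, 1.5]
finger_gap: 0.125
gripper_force: 98.6
```

```bash
python3 - <<'E'
from loc import *
carrier(('side','top'));go([*st(-79,12),.0412],1.84);print(st(56,18))
E
```

```text
side 0.85 [336. 186.  33.  27.] 684
  rect c [624.   50.1] wh [61.6 92.2] ang 1.1
t 20.18 tcp [0.4883 0.0451 0.0412] shift [-0.0056  0.0005  0.    ] mm 2.0 turn [ 0.0001 -0.0005  0.0002] deg [ 0.  -0.2  0.1] F [-6.   0.3  1.2] gap 0.125 98.6
[0.62589317 0.0557888 ]
```

```bash
python3 - <<'E'
from h import *
go([*st(-29,-64),.0412],1.84)
E
```

```text
t 20.18 tcp [0.4883 0.0451 0.0412] shift [-0.1055 -0.1516 -0.0004] mm 92.0 turn [ 0.0001 -0.0005  0.0002] deg [ 0.  -0.2  0.1] F [-6.   0.3  1.2] gap 0.125 98.6
```

Request:
{"name": "servo_tool", "arguments": {
  "commands": [0.012, 0, 0, 0, 0, 0, -1, 0.012, 0, 0, 0, 0, 0, -1, 0, 0, -0.03, 0, 0, 0, -1, 0, 0, -0.03, 0, 0, 0, -1, 0, -0.05, 0, 0, 0, 0, -1, 0, -0.05, 0, 0, 0, 0, -1, 0, -0.05, 0, 0, 0, 0, -1, 0, 0, 0, 0, 0, 0, -1]
}}

```text
t: 20.85
tcp_pos: [0.4836, -0.0346, 0.0721]
tool_rot: [-0.015, 1.0, -0.001, 0.003]
force: [-0.1, -0.1, 0.0]
finger_gap: 0.129
gripper_force: 98.4
```

```bash
python3 - <<'E'
from h import *
go([*st(-29,-64),.0412],1.84)
E
```

```text
t 20.85 tcp [ 0.4836 -0.0346  0.0721] shift [-0.1199  0.008   0.0625] mm 67.0 turn [-0.0005  0.001  -0.0004] deg [-0.2  0.4 -0.1] F [-0.1 -0.1  0. ] gap 0.129 98.4
```

Request:
{"name": "servo_tool", "arguments": {
  "commands": [-0.042, 0, 0, 0, 0, 0, -1, -0.042, 0, 0, 0, 0, 0, -1, -0.042, 0, 0, 0, 0, 0, -1, 0, 0, 0.03, 0, 0, 0, -1, 0, 0, 0.02, 0, 0, 0, -1, 0, 0, 0.006, 0, 0, 0, -1, 0, 0, 0.003, 0, 0, 0, -1, 0, 0, 0, 0, 0, 0, -1]
}}

```text
t: 21.52
tcp_pos: [0.5461, -0.0288, 0.0431]
tool_rot: [-0.016, 1.0, -0.001, 0.003]
force: [-0.5, -1.2, 9.1]
finger_gap: 0.129
gripper_force: 99.3
```

```bash
python3 - <<'E'
from h import *
go([*st(-29,-49),.0412],1.84)
E
```

```text
t 21.52 tcp [ 0.5461 -0.0288  0.0431] shift [0.0051 0.0301 0.0037] mm 15.0 turn [-0.0003  0.0011 -0.    ] deg [-0.1  0.4 -0. ] F [-0.5 -1.2  9.1] gap 0.129 99.3
```

Request:
{"name": "servo_tool", "arguments": {
  "commands": [0, 0, 0, 0, 0, 0, -1, 0, 0, 0, 0, 0, 0, -1]
}}

```text
t: 21.68
tcp_pos: [0.5462, -0.0289, 0.0436]
tool_rot: [-0.016, 1.0, -0.001, 0.004]
force: [-0.3, -0.8, 7.5]
finger_gap: 0.125
gripper_force: 99.2
```

```bash
python3 - <<'E'
from loc import *
carrier(('side',),png='y_');go([*st(-29,-49),.0412],1.84)
im=cv2.imread('pics/y_side.png');g=im[170:250,300:390].max(2)
for r in range(0,78,3): print(170+r,''.join('#' if x>210 else '+' if x>150 else '.' if x>90 else ' ' for x in g[r]))
E
```

```text
side 0.75 [339. 190.  28.  24.] 562
  rect c [625.2  46.8] wh [83.4 59.4] ang 89.9
t 21.78 tcp [ 0.5462 -0.0289  0.0436] shift [0.0053 0.0302 0.0047] mm 15.0 turn [-0.0003  0.0012 -0.    ] deg [-0.1  0.4 -0. ] F [ 0.1 -1.5  7.8] gap 0.128 99.2
170                                                                       ....                
173                                             ......................                        
176        ...                                ...............++++++....                       
179       .......                           ..................................................
182         ........                    ................................++++++++++++++++++++++
185           ......                  ...+++++++++++++++++++++###++......+++++++++++++++++++++
188             ....           .....   .++++++###############+++++++......++++++++++++++++++++
191              ...          .++++.. ..+##########################++......+++++++++++++++++++
194             .....         .+++++...+############################++......++++++++++++++++++
1
[... 913 characters left out ...]
####################+++.......     
227 ................................................++###########++++++++++++..............   
230 .................................................+++++++++.............................   
233 ........................................................................................  
236 ...............................................................................++++++.... 
239 ................................................................................++++......
242 ...................................................................................+++....
245 ...................................................++++...................................
```

```bash
python3 - <<'E'
from h import *
s=snap('side')
f=lambda uv,z:[np.round((np.array([[np.cos(SY),np.sin(SY)],[-np.sin(SY),np.cos(SY)]])@(w[:2]-SC))*1e3,1).tolist() for w in ray(s,uv,z)]
print('blade tipR,tipL?, rearR',f([[374,226],[373,212],[349,230],[345,212]],.05))
print('clip pin top/base',f([[377,209]],.06))
m=manip.sense();R0=R.from_quat(m['tool_rot'])
print('pred blade px',proj(s,[m['tcp_pos']+R0.apply([-a,b,-c-.005]) for a,b,c in [(.106,.025,.002),(.106,-.025,.002),(.046,-.025,.002),(.046,.025,.002)]]).round(1).tolist())
h=np.array([0,0,.0])
C=[[*st(56+dx,dy+14),.049] for dx,dy in((29,42),(29,-42),(-29,-42),(-29,42))]
print('carrier(56,14) px',proj(s,C).round(1).tolist())
P=[[*st(103,-12-r),.051+.0] for r in(0,42)]+[[*st(103,-54),.071]];print('clip',proj(s,P).round(1).tolist())
im=s['img'][160:250,310:400];im=cv2.resize(im,(800,600),interpolation=cv2.INTER_CUBIC)
cv2.imwrite('pics/y2.png',cv2.cvtColor(im,cv2.COLOR_RGB2BGR))
E
```

```text
blade tipR,tipL?, rearR [[87.7, -75.4], [96.6, -31.6], [30.2, -80.2], [33.5, -23.3]]
clip pin top/base [[104.3, -33.2]]
pred blade px [[366.5, 214.5], [372.0, 230.3], [345.1, 233.0], [340.4, 217.1]]
carrier(56,14) px [[359.1, 187.5], [367.6, 211.7], [342.6, 214.0], [335.2, 189.6]]
clip [[373.6, 205.6], [378.3, 218.3], [379.4, 211.9]]
```

View pics/y2.png

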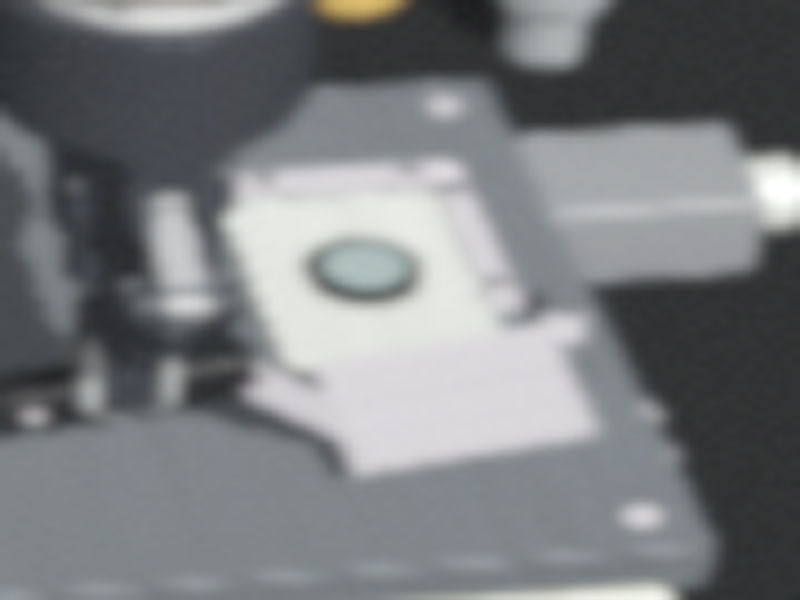

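Request:
{"name": "servo_tool", "arguments": {
  "commands": [0, -0.004, -0.02, 0, 0, 0, -1, 0, 0, -0.02, 0, 0, 0, -1, 0.025, 0, 0, 0, 0, 0, -1, 0.015, 0, 0, 0, 0, 0, -1, 0, 0, 0, 0, 0, 0, -1, 0, 0, 0, 0, 0, 0, -1]
}}

```text
t: 22.33
tcp_pos: [0.5226, -0.0307, 0.0619]
tool_rot: [-0.016, 1.0, 0.0, -0.001]
force: [0.6, 0.8, -0.3]
finger_gap: 0.127
gripper_force: 98.0
```

```bash
python3 - <<'E'
from loc import *
go([*st(-49,-66),.0412],1.84)
s=snap('side','z_side')
m=manip.sense();R0=R.from_quat(m['tool_rot']);p=m['tcp_pos']
print(R0.as_matrix().round(3).tolist())
L=[(.106,.025,.002),(.106,-.025,.002),(.046,-.025,.002),(.046,.025,.002)]
print('pred blade px',proj(s,[p+R0.apply([-a,b,-c-.005]) for a,b,c in L]).round(1).tolist())
g=s['img'][180:245,320:390]
for r in range(0,62,2): print(180+r,''.join('#' if x.max()>200 and x[1]<x[0]-3 else 'o' if x.max()>200 else '+' if x.max()>150 else '.' if x.max()>90 else ' ' for x in g[r].astype(int)))
for q in('clip','clip_pin'):
    print(q,[(round(d['conf'],2),d['box']) for d in manip.look_for(s,q)][:3])
E
```

```text
t 22.33 tcp [ 0.5226 -0.0307  0.0619] shift [-0.0022 -0.0017  0.0413] mm 20.0 turn [ 0.0001 -0.0002  0.0001] deg [ 0.  -0.1  0. ] F [ 0.6  0.8 -0.3] gap 0.127 98.0
[[-0.999, -0.033, -0.0], [-0.033, 0.999, 0.0], [0.0, 0.0, -1.0]]
pred blade px [[357.5, 210.2], [362.8, 226.1], [335.5, 228.7], [331.0, 212.6]]
180    ................................................+.....+++++++++++++
182     ............................................++++++++++++++++++++++
184 ..   ...............+++++++++++++++++++o+++.....++++++++++++++++++++++
186 +.  ...........++++++oooooooooooooooooooo++......+++++++++++++++++++++
188 +..............++ooooooooooooooooooooo++++++......++++++++++++++++++++
190 ++............++ooooooooooooooooooooooooooo++.....++++++++++++++++++++
192 ++............++oooooooooooooooooooooooooooo++.....+++++++++++++++++++
194 ++............++ooooooooooooooooooooooooooooo+......++++++++++++++++++
196 +++............++ooooooooo++++++++ooooooooooo++.......++++++++++++++++
198 +++.............++oooooo+++++++++++++ooooooooo++......++++++++++++++++
200 +++..............+oooooo+.++++++++++++
[... 1025 characters left out ...]
......................................................   
230 ...................................................................   
232 ....................................................................  
234 ....................................................................  
236 ...........................................................+++o++.... 
238 ...........................................................+++o++.....
240 ......................................................................
clip [(0.66, [331.6, 189.1, 35.7, 22.1]), (0.43, [367.2, 202.5, 7.6, 17.9])]
clip_pin [(0.64, [234.3, 141.2, 63.3, 31.4]), (0.5, [301.1, 207.4, 64.2, 21.1]), (0.46, [371.0, 201.2, 3.0, 17.7])]
```

Request:
{"name": "servo_tool", "arguments": {
  "commands": [0, -0.03, 0, 0, 0, 0, -1, 0, -0.04, 0, 0, 0, 0, -1, 0, -0.03, 0, 0, 0, 0, -1, 0, 0, 0, 0, 0, 0, -1, 0, 0, 0, 0, 0, 0, -1, 0, 0, 0, 0, 0, 0, -1]
}}

```text
t: 22.98
tcp_pos: [0.5251, -0.0805, 0.0617]
tool_rot: [-0.016, 1.0, 0.0, -0.0]
force: [0.1, -0.3, -0.5]
finger_gap: 0.125
gripper_force: 98.0
```

```bash
cat > blade.py <<'E'
from h import *
from scipy.optimize import least_squares
def blade(off0=(0,0,.005)):
    s=snap('side');m=manip.sense();R0=R.from_quat(m['tool_rot']);p=m['tcp_pos'];print('tcp',p.round(4))
    L=np.array([(.106,.025,.002),(.106,-.025,.002),(.046,-.025,.002),(.046,.025,.002)])
    def px(v):  # dx,dy,dz offset of lifter origin (tool-aligned, x fwd,z up), pitch nose up, yaw
        Q=R.from_euler('z',v[4])*R.from_euler('y',-v[3])
        W=Q.apply(L)+[v[0],v[1],v[2]]
        return proj(s,p+R0.apply(W*[-1,1,-1]))
    q=px([*off0,0,0]);print('pred',q.round(1).tolist())
    lo=np.maximum(q.min(0)-10,0).astype(int);hi=(q.max(0)+10).astype(int)
    g=s['img'][lo[1]:hi[1],lo[0]:hi[0]].min(2)
    k=8;G=cv2.resize(g,None,fx=k,fy=k,interpolation=cv2.INTER_CUBIC)
    M=(G>165).astype(np.uint8);n,lab,stt,_=cv2.connectedComponentsWithStats(M);M=(lab==1+stt[1:,4].argmax()).astype(np.uint8)
    M=cv2.morphologyEx(M,cv2.MORPH_OPEN,np.ones((80,80),np.uint8))
    c=max(cv2.findContours(M,cv2.RETR_EXTERNAL,cv2.CHAIN_APPROX_NONE)[0],key=cv2.contourArea)
    h=cv2.convexHull(c)
    e=.02*cv2.arcLength(h,True);a=cv2.approxPolyDP(h,e,True)[:,0]
    o=(a+.5)/k-.5+lo;print('obs',o.round(1).tolist())
    return s,px,o
if __name__=='__main__': blade()
E
python3 blade.py
```

```text
tcp [ 0.525  -0.0802  0.0618]
pred [[362.7, 225.9], [368.3, 242.8], [340.2, 245.6], [335.4, 228.5]]
obs [[367.9, 222.7], [370.2, 240.2], [343.7, 243.1], [339.6, 236.8], [340.4, 225.9]]
```

Request:
{"name": "servo_tool", "arguments": {
  "commands": [0, 0, 0.008, 0, 0, 0, -1, 0, 0, 0.006, 0, 0, 0, -1, 0, 0, 0, 0, 0, 0, -1]
}}

```text
t: 23.28
tcp_pos: [0.5247, -0.0802, 0.0542]
tool_rot: [-0.017, 1.0, 0.0, -0.001]
force: [-0.4, 0.4, -0.8]
finger_gap: 0.126
gripper_force: 98.0
```

Request:
{"name": "servo_tool", "arguments": {
  "commands": [0, 0, 0.006, 0, 0, 0, -1, 0, 0, 0.004, 0, 0, 0, -1, 0, 0, 0, 0, 0, 0, -1]
}}

```text
t: 23.53
tcp_pos: [0.525, -0.0808, 0.0495]
tool_rot: [-0.017, 1.0, 0.0, -0.0]
force: [-0.1, 0.0, -1.1]
finger_gap: 0.128
gripper_force: 98.0
```

Request:
{"name": "servo_tool", "arguments": {
  "commands": [0, 0, 0.006, 0, 0, 0, -1, 0, 0, 0, 0, 0, 0, -1, 0, 0, 0, 0, 0, 0, -1]
}}

```text
t: 23.78
tcp_pos: [0.5252, -0.081, 0.0468]
tool_rot: [-0.016, 1.0, 0.0, -0.0]
force: [-0.1, -0.6, -0.4]
finger_gap: 0.123
gripper_force: 98.0
```

Request:
{"name": "servo_tool", "arguments": {
  "commands": [0, 0, 0.005, 0, 0, 0, -1, 0, 0, 0, 0, 0, 0, -1, 0, 0, 0, 0, 0, 0, -1]
}}

```text
t: 24.03
tcp_pos: [0.5252, -0.081, 0.0444]
tool_rot: [-0.016, 1.0, 0.0, -0.0]
force: [-0.3, 0.3, -0.2]
finger_gap: 0.127
gripper_force: 98.0
```

Request:
{"name": "servo_tool", "arguments": {
  "commands": [0, 0, 0.004, 0, 0, 0, -1, 0, 0, 0, 0, 0, 0, -1, 0, 0, 0, 0, 0, 0, -1]
}}

```text
t: 24.28
tcp_pos: [0.5252, -0.081, 0.0423]
tool_rot: [-0.016, 1.0, 0.0, -0.0]
force: [0.3, -0.6, -0.5]
finger_gap: 0.124
gripper_force: 98.0
```

Request:
{"name": "servo_tool", "arguments": {
  "commands": [0, 0, 0.003, 0, 0, 0, -1, 0, 0, 0, 0, 0, 0, -1, 0, 0, 0, 0, 0, 0, -1]
}}

```text
t: 24.53
tcp_pos: [0.5252, -0.081, 0.0409]
tool_rot: [-0.017, 1.0, 0.0, -0.0]
force: [0.2, -0.2, -0.4]
finger_gap: 0.126
gripper_force: 98.0
```

Request:
{"name": "servo_tool", "arguments": {
  "commands": [0, 0, 0.002, 0, 0, 0, -1, 0, 0, 0, 0, 0, 0, -1, 0, 0, 0, 0, 0, 0, -1]
}}

```text
t: 24.78
tcp_pos: [0.5253, -0.081, 0.0399]
tool_rot: [-0.017, 1.0, 0.0, -0.0]
force: [0.9, -0.9, -0.5]
finger_gap: 0.126
gripper_force: 98.0
```

```bash
python3 blade.py; python3 loc.py
```

```text
tcp [ 0.5253 -0.081   0.0399]
pred [[361.9, 233.2], [367.4, 250.0], [339.6, 252.8], [334.9, 235.8]]
obs [[376.4, 248.2], [376.4, 259.9], [323.6, 261.4], [323.6, 252.9], [340.3, 233.1], [366.9, 230.1]]
side 0.67 [336. 190.  32.  25.] 633
  rect c [623.8  47.2] wh [59.  89.1] ang 1.2
t 25.03 tcp [ 0.5253 -0.081   0.04  ] shift [ 0.1452  0.1669 -0.12  ] mm 125.0 turn [-0.      0.      0.0001] deg [-0.   0.   0.1] F [-0.4  0.4 -0.7] gap 0.127 98.0
```

Request:
{"name": "servo_tool", "arguments": {
  "commands": [0, 0, 0.003, 0, 0, 0, -1, 0, 0, 0, 0, 0, 0, -1, 0, 0, 0, 0, 0, 0, -1]
}}

```text
t: 25.28
tcp_pos: [0.5252, -0.081, 0.0384]
tool_rot: [-0.016, 1.0, 0.0, -0.0]
force: [0.6, 0.3, -1.3]
finger_gap: 0.13
gripper_force: 98.0
```

Request:
{"name": "servo_tool", "arguments": {
  "commands": [0, 0, 0.003, 0, 0, 0, -1, 0, 0, 0, 0, 0, 0, -1, 0, 0, 0, 0, 0, 0, -1]
}}

```text
t: 25.53
tcp_pos: [0.5252, -0.081, 0.0368]
tool_rot: [-0.017, 1.0, 0.0, -0.0]
force: [-0.1, -0.7, -0.3]
finger_gap: 0.128
gripper_force: 98.0
```

Request:
{"name": "servo_tool", "arguments": {
  "commands": [0, 0, 0.003, 0, 0, 0, -1, 0, 0, 0, 0, 0, 0, -1, 0, 0, 0, 0, 0, 0, -1]
}}

```text
t: 25.78
tcp_pos: [0.5252, -0.081, 0.0354]
tool_rot: [-0.016, 1.0, 0.0, -0.0]
force: [-0.1, -0.6, -1.2]
finger_gap: 0.126
gripper_force: 98.0
```

Request:
{"name": "servo_tool", "arguments": {
  "commands": [0, 0, 0.003, 0, 0, 0, -1, 0, 0, 0, 0, 0, 0, -1, 0, 0, 0, 0, 0, 0, -1]
}}

```text
t: 26.03
tcp_pos: [0.5252, -0.081, 0.0339]
tool_rot: [-0.017, 1.0, 0.0, -0.0]
force: [0.5, 0.2, -1.0]
finger_gap: 0.128
gripper_force: 98.0
```

Request:
{"name": "servo_tool", "arguments": {
  "commands": [0, 0, 0.003, 0, 0, 0, -1, 0, 0, 0, 0, 0, 0, -1, 0, 0, 0, 0, 0, 0, -1]
}}

```text
t: 26.28
tcp_pos: [0.5252, -0.081, 0.0328]
tool_rot: [-0.017, 1.0, -0.0, -0.0]
force: [-1.9, 0.0, 3.6]
finger_gap: 0.121
gripper_force: 98.8
```

```bash
python3 - <<'E'
from h import *
s=snap('side');m=manip.sense();R0=R.from_quat(m['tool_rot']);p=m['tcp_pos'];print(p,m['force'])
L=np.array([(.106,.025,.002),(.106,-.025,.002),(.046,-.025,.002),(.046,.025,.002)])
print(proj(s,[p+R0.apply([-a,b,-c-.011]) for a,b,c in L]).round(1).tolist())
g=s['img'][215:268,320:385]
for r in range(0,53,2): print(215+r,''.join('#' if x.max()>205 else 'o' if x.max()>180 else '+' if x.max()>150 else '.' if x.max()>90 else ' ' for x in g[r].astype(int)))
E
```

```text
[ 0.52514292 -0.08104523  0.03280482] [-2.18544288 -0.25749834  4.95724849]
[[361.8, 233.5], [367.3, 250.4], [339.5, 253.2], [334.8, 236.2]]
215 .+oo+.. .............+o#####ooooo++o++++++++....   ..........    
217 .oo#o+. .................++...................... ............   
219 .+o##o.......................................................... 
221 .+o##o+.......................................................+..
223 .+o##o+..........................................................
225 .+ooooo+.........................................................
227 ..++++++.........................................................
229 ..+oooo+.........................................................
231 ........  ...........................+++++oooo++.................
233   ...      ................++++++oooo#########o+.................
235             .......++ooooo#####################o+...........++++.
237  ......    ..++++.+o###########################o++.........+o##o+
239  ....      ..ooooo+o############################o+..........++++.
241  ....      .+oo###oo#########################
[... 164 characters left out ...]
 ..........++++.....++oo###########################oo+....++++++++
249 ......................o##########################################
251 .................+....+o#########################################
253 +++ooooooo#########o+oo##########################################
255 #################################################################
257 ################################################################o
259 ##########################################################oo+++..
261 ######################################oo++++++++.....            
263 #################oo+++++++++.....                                
265 +++++++...... .                                                  
267
```

Request:
{"name": "servo_tool", "arguments": {
  "commands": [0, 0, -0.003, 0, 0, 0, -1, 0, 0.014, 0, 0, 0, 0, -1, 0, 0.014, 0, 0, 0, 0, -1, 0, 0.014, 0, 0, 0, 0, -1, 0, 0.014, 0, 0, 0, 0, -1, 0, 0.014, 0, 0, 0, 0, -1, 0, 0.014, 0, 0, 0, 0, -1, 0, 0.014, 0, 0, 0, 0, -1, 0, 0.012, 0, 0, 0, 0, -1, 0, 0.008, 0, 0, 0, 0, -1, 0, 0, 0, 0, 0, 0, -1]
}}

```text
t: 27.25
tcp_pos: [0.5231, -0.021, 0.0339]
tool_rot: [-0.017, 1.0, 0.0, -0.0]
force: [0.5, -0.3, -0.8]
finger_gap: 0.128
gripper_force: 98.1
```

```bash
python3 loc.py
```

```text
side 0.56 [334. 187.  34.  26.] 590
  rect c [624.   50.4] wh [58.3 82.6] ang 2.1
t 27.45 tcp [ 0.5235 -0.0223  0.034 ] shift [ 0.1455  0.0494 -0.1321] mm 101.0 turn [-0.      0.      0.0001] deg [-0.  0.  0.] F [-0.3  0.2 -0.8] gap 0.125 98.1
```

Request:
{"name": "servo_tool", "arguments": {
  "commands": [0, 0.004, 0, 0, 0, 0, -1, 0, 0.004, 0, 0, 0, 0, -1, 0, 0, 0, 0, 0, 0, -1]
}}

```text
t: 27.7
tcp_pos: [0.5231, -0.018, 0.0339]
tool_rot: [-0.016, 1.0, -0.0, -0.0]
force: [-0.4, -0.9, -0.2]
finger_gap: 0.128
gripper_force: 98.0
```

Request:
{"name": "servo_tool", "arguments": {
  "commands": [0, 0.003, 0, 0, 0, 0, -1, 0, 0, 0, 0, 0, 0, -1]
}}

```text
t: 27.87
tcp_pos: [0.5231, -0.0165, 0.034]
tool_rot: [-0.016, 1.0, -0.0, -0.0]
force: [-0.9, -0.7, -0.5]
finger_gap: 0.13
gripper_force: 98.0
```

Request:
{"name": "servo_tool", "arguments": {
  "commands": [0, 0.003, 0, 0, 0, 0, -1, 0, 0, 0, 0, 0, 0, -1]
}}

```text
t: 28.03
tcp_pos: [0.523, -0.0149, 0.0339]
tool_rot: [-0.017, 1.0, 0.0, -0.0]
force: [0.3, -1.6, -0.7]
finger_gap: 0.13
gripper_force: 98.1
```

Request:
{"name": "servo_tool", "arguments": {
  "commands": [0, 0.002, 0, 0, 0, 0, -1, 0, 0, 0, 0, 0, 0, -1]
}}

```text
t: 28.2
tcp_pos: [0.523, -0.0139, 0.034]
tool_rot: [-0.017, 1.0, 0.0, -0.0]
force: [-0.9, -1.1, -0.6]
finger_gap: 0.124
gripper_force: 98.1
```

Request:
{"name": "servo_tool", "arguments": {
  "commands": [0, 0.002, 0, 0, 0, 0, -1, 0, 0, 0, 0, 0, 0, -1]
}}

```text
t: 28.37
tcp_pos: [0.5231, -0.013, 0.034]
tool_rot: [-0.017, 1.0, -0.0, 0.0]
force: [-1.4, -1.7, -0.8]
finger_gap: 0.124
gripper_force: 98.0
```

Request:
{"name": "servo_tool", "arguments": {
  "commands": [0, 0.002, 0, 0, 0, 0, -1, 0, 0, 0, 0, 0, 0, -1]
}}

```text
t: 28.53
tcp_pos: [0.5231, -0.0119, 0.034]
tool_rot: [-0.016, 1.0, 0.0, 0.0]
force: [-0.6, 0.6, 0.6]
finger_gap: 0.122
gripper_force: 98.2
```

Request:
{"name": "servo_tool", "arguments": {
  "commands": [0, 0.002, 0, 0, 0, 0, -1, 0, 0, 0, 0, 0, 0, -1]
}}

```text
t: 28.7
tcp_pos: [0.5232, -0.0108, 0.0341]
tool_rot: [-0.017, 1.0, 0.0, 0.0]
force: [-0.9, -0.5, 0.4]
finger_gap: 0.132
gripper_force: 98.2
```

```bash
python3 loc.py
```

```text
side 0.94 [331. 184.  38.  24.] 594
  rect c [624.   55.2] wh [59.7 90.7] ang 1.2
side 0.55 [400. 322.  14.  25.] 281
  rect c [ 664.  -312.6] wh [56.  25.9] ang 54.4
t 28.9 tcp [ 0.5232 -0.0109  0.0341] shift [ 0.1455  0.0266 -0.132 ] mm 99.0 turn [0.     0.0001 0.0002] deg [0.  0.  0.1] F [0.4 0.2 0. ] gap 0.127 98.3
```

```bash
cat > chk.py <<'E'
from h import *
s=snap('side')
for y in(18,14): print('carrier home y',y,proj(s,[[*st(56+dx,dy+y),.049] for dx,dy in((29,42),(29,-42),(-29,-42),(-29,42))]).round(1).tolist())
print('bezel c',proj(s,[[*st(56,18),.054]]).round(1).tolist(),'bars',proj(s,[[*st(31,60),.051],[*st(85,60),.051],[*st(85,-6),.051]]).round(1).tolist())
g=s['img'][178:232,326:386].astype(int)
for r in range(0,54): print(178+r,''.join('g' if abs(x[0]-x[1])<60 and x[1]>x[0]+8 and x.max()>140 else '#' if x[1]>=x[0]-2 and x.min()>205 else 'o' if x.min()>185 else '+' if x.max()>150 else '.' if x.max()>90 else ' ' for x in g[r]))
E
python3 chk.py
```

```text
carrier home y 18 [[358.7, 186.4], [367.2, 210.5], [342.2, 212.8], [334.8, 188.4]]
carrier home y 14 [[359.1, 187.5], [367.6, 211.7], [342.6, 214.0], [335.2, 189.6]]
bezel c [[350.8, 197.6]] bars [[336.6, 187.7], [358.7, 185.8], [365.4, 204.5]]
178 ..........................................            ......
179 ............................................................
180 ....................................................++++++++
181 ..........................................++++++++++++++++++
182 ..........................................++++++++++++++++++
183 .........................+++++++++++......++++++++++++++++++
184 ...............+++++++++++++++++ooo++......+++++++++++++++++
185 .........+++++++++ooooooooooo++o##oo+......+++++++++++++++++
186 .........+oo+++o###################o+......+++++++++++++++++
187 .........+ooooo##################oo+++......++++++++++++++++
188 ........++o######################o++++......++++++++++++++++
189 .......++o#######################oooo++.....++++++++++++++++
190 ........+o###########################o+......+++++++++++++++
191 ......
[... 1954 characters left out ...]
##o##oo#o######o######o#o#o++.................+.. 
222 .....++oooo##oo#######o#oo#oooo#ooooo++.................+.. 
223 ......++oo####o##o#o##oooo#o####ooo##++.................... 
224 .......++o######o#o##oooo#oo########o++.................... 
225 ........++o##ooooo##oo#o#oo####ooooo+++.................... 
226 .........+o##o#o#oo##o###ooooo+++++++.......................
227 .........++###oo##o#oooo+++++++++...........................
228 ..........+o####ooo++++++...................................
229 ..........+oooo+++++++......................................
230 ..........+++++++...........................................
231 ............................................................
```

Request:
{"name": "servo_tool", "arguments": {
  "commands": [0, 0.003, 0, 0, 0, 0, -1, 0, 0, 0, 0, 0, 0, -1]
}}

```text
t: 29.12
tcp_pos: [0.5231, -0.0095, 0.034]
tool_rot: [-0.016, 1.0, -0.0, 0.0]
force: [0.2, 0.2, 0.6]
finger_gap: 0.129
gripper_force: 98.3
```

Request:
{"name": "servo_tool", "arguments": {
  "commands": [0, 0.002, 0, 0, 0, 0, -1, 0, 0, 0, 0, 0, 0, -1]
}}

```text
t: 29.28
tcp_pos: [0.523, -0.0085, 0.034]
tool_rot: [-0.016, 1.0, -0.0, 0.0]
force: [-0.1, -1.8, 0.3]
finger_gap: 0.131
gripper_force: 98.3
```

```bash
python3 -c "
from h import *
m=manip.sense();print(m['force'],m['tcp_pos'])"; python3 chk.py | sed -n '8,16p;30,50p'
```

```text
[-0.05118938 -1.75064422  0.31170824] [ 0.52302722 -0.00848806  0.0340079 ]
182 ..........................................++++++++++++++++++
183 ..........................++++++++++......++++++++++++++++++
184 ...............+++++++++++++++++ooo++......+++++++++++++++++
185 .........+++++++++ooooooooooo++o###o+......+++++++++++++++++
186 .........++o+++o###################o+......+++++++++++++++++
187 .........+o#ooo###################o++.......++++++++++++++++
188 ........++o######################o++++......++++++++++++++++
189 .......++o#######################oooo++.....++++++++++++++++
190 ........+o##########################oo+......+++++++++++++++
204 ............+#########oooooo#############o+........         
205 ............+o###########################o+.........        
206 ............++##########################o++...++++..        
207 .............+o#########################++...+oo+++.        
208 .............+o#########################++..+oo#o++..       
209 .............+o#########################++..+o##o++..       
210 .............+o#########################o+..+
[... 224 characters left out ...]
######o#####o##o#oo#o####o++...... ...........     
215 +oooo++o#oo##oo##o#####o######o###o+......   ..........     
216 +ooooo+o#o###o####ooo#o###o#o#####o++.....   ...........    
217 +ooooooo#oooooo######o##o#o########o+...................    
218 .+ooooooo##oo###o#o#####oo#o##ooo##o+....................   
219 ..++oooo###o#o##########o###oo#o###o++...................   
220 ...++ooo####o#o##o##o##########o####o+....................  
221 .....++o####o#####o#####o######o####o+..................+.. 
222 ......++oo#o##o#########o#o###o#####o++.................+.. 
223 .......+oo####o####o###########o####o++.................... 
224 .......++o######o###o#o#########oooo+++....................
```

Request:
{"name": "servo_tool", "arguments": {
  "commands": [0, 0.002, 0, 0, 0, 0, -1, 0, 0, 0, 0, 0, 0, -1, 0, 0, 0, 0, 0, 0, -1]
}}

```text
t: 29.58
tcp_pos: [0.523, -0.0075, 0.034]
tool_rot: [-0.017, 1.0, -0.0, 0.0]
force: [-1.1, -0.3, 1.4]
finger_gap: 0.128
gripper_force: 98.3
```

```bash
for i in 1 2 3; do python3 -c "
from h import *
snap('side');m=manip.sense();print(m['force'],m['tcp_pos'])"; done
```

```text
[-0.67149264 -1.33246707  1.27432147] [ 0.52295757 -0.00751711  0.03397038]
[-0.91060855  0.677869    0.80609002] [ 0.52297093 -0.00752015  0.03399203]
[-0.04050444 -0.86167757  0.95389578] [ 0.52291022 -0.00752286  0.03397306]
```

Request:
{"name": "servo_tool", "arguments": {
  "commands": [0, 0.002, 0, 0, 0, 0, -1, 0, 0, 0, 0, 0, 0, -1, 0, 0, 0, 0, 0, 0, -1]
}}

```text
t: 29.98
tcp_pos: [0.5229, -0.0065, 0.034]
tool_rot: [-0.017, 1.0, -0.0, 0.0]
force: [-0.2, -0.6, 1.1]
finger_gap: 0.127
gripper_force: 98.3
```

```bash
for i in 1 2 3; do python3 -c "
from h import *
snap('side');m=manip.sense();print(m['force'],m['tcp_pos'])"; done
```

```text
[-0.78053409 -1.15535252  0.74722525] [ 0.5228478  -0.00651135  0.03398373]
[-0.06443584 -0.89322368  1.10402755] [ 0.52283908 -0.00651832  0.03397537]
[-0.5495372  -0.96834782  0.28439725] [ 0.52285465 -0.00651735  0.03398034]
```

Request:
{"name": "servo_tool", "arguments": {
  "commands": [0, 0, -0.01, 0, 0, 0, -1, 0, 0, -0.03, 0, 0, 0, -1, 0, 0, -0.04, 0, 0, 0, -1, 0, 0, -0.04, 0, 0, 0, -1, 0.04, 0, 0, 0, 0, 0, -1, 0.04, 0, 0, 0, 0, 0, -1, 0, 0, 0, 0, 0, 0, -1]
}}

```text
t: 30.72
tcp_pos: [0.4771, -0.0066, 0.094]
tool_rot: [-0.017, 1.0, 0.001, -0.004]
force: [-0.1, -0.4, -0.9]
finger_gap: 0.125
gripper_force: 98.0
```

```bash
python3 loc.py; python3 chk.py | sed -n '1,48p'; python3 -c "
from h import *
go([.4139,.2875,.085],7.85)"
```

```text
side 0.69 [337. 189.  30.  24.] 542
  rect c [625.1  53.8] wh [88.4 58.1] ang 88.0
top 0.47 [250. 129.  22.  13.] 205
  rect c [635.9  76.2] wh [43.9 30.9] ang 87.7
t 30.92 tcp [ 0.484  -0.008   0.0942] shift [ 0.0674  0.0183 -0.0118] mm 35.0 turn [-0.0001  0.0002  0.0002] deg [-0.   0.1  0.1] F [ 0.3  0.5 -0.3] gap 0.123 98.1
carrier home y 18 [[358.7, 186.4], [367.2, 210.5], [342.2, 212.8], [334.8, 188.4]]
carrier home y 14 [[359.1, 187.5], [367.6, 211.7], [342.6, 214.0], [335.2, 189.6]]
bezel c [[350.8, 197.6]] bars [[336.6, 187.7], [358.7, 185.8], [365.4, 204.5]]
178 .................................++.......            ......
179 ............................................................
180 .............................................+.....+++++++++
181 ..........................................++++++++++++++++++
182 ..........................................++++++++++++++++++
183 ........................++++++++++++......++++++++++++++++++
184 ..............++++++++++++++++++ooo++.....++++++++++++++++++
185 .........++++++++oooooooooooo++o###o+......+++++++++++++++++
186 ..
[... 1860 characters left out ...]
  ...........     
215 ...............+++++..++++................  ...........     
216 ..........................................   ...........    
217 ........................................................    
218 .........................................................   
219 ..........................................................  
220 ..........................................................  
221 .......................................................++.. 
222 ........................................................++. 
t 30.97 tcp [ 0.4841 -0.0081  0.0941] shift [0.1208 0.5955 0.0178] mm 303.0 turn [-0.0001  0.0002 -0.0165] deg [-0.   0.1 -6. ] F [ 0.4  0.7 -0.1] gap 0.127 98.1
```

```bash
python3 - <<'E'
from h import *
s=snap('wrist','wc')
for d in manip.silhouettes(s,'carrier')[:2]: print(d['conf'],d['box'])
print(proj(s,[[*st(56+dx,dy+18),.049] for dx,dy in((29,42),(29,-42),(-29,-42),(-29,42))]).round(0).tolist())
print(proj(s,[[*st(31,60),.051],[*st(85,60),.051],[*st(85,-6),.051]]).round(0).tolist())
E
```

```text
0.43 [383.4, 343.5, 9.1, 8.8]
[[385.0, 389.0], [299.0, 390.0], [300.0, 341.0], [393.0, 340.0]]
[[393.0, 345.0], [386.0, 390.0], [318.0, 391.0]]
```

Request:
{"name": "servo_tool", "arguments": {
  "commands": [0.0135, 0.0662, 0, 0, 0, 0, -1, 0.0135, 0.0662, 0, 0, 0, 0, -1, 0.0135, 0.0662, 0, 0, 0, 0, -1, 0.0135, 0.0662, 0, 0, 0, 0, -1, 0.0135, 0.0662, 0, 0, 0, 0, -1, 0.0135, 0.0662, 0, 0, 0, 0, -1, 0.0135, 0.0662, 0, 0, 0, 0, -1, 0.0135, 0.0662, 0, 0, 0, 0, -1, 0.0135, 0.0662, 0, 0, 0, 0, -1, 0, 0, 0, 0, 0, -0.0165, -1, 0, 0, 0, 0, 0, 0, -1, 0, 0, 0, 0, 0, 0, -1]
}}

```text
t: 32.07
tcp_pos: [0.4123, 0.2882, 0.0937]
tool_rot: [-0.068, 0.998, -0.0, -0.0]
force: [-0.0, 0.3, -0.4]
finger_gap: 0.126
gripper_force: 98.2
```

```bash
python3 - <<'E'
from h import *
go([.4139,.2875,-.006],7.85)
s=snap('top')
C=[[*st(56+dx,dy+18),.049] for dx,dy in((29,42),(29,-42),(-29,-42),(-29,42))]
print('pred home top px',proj(s,C).round(1).tolist(),'bezel',proj(s,[[*st(56,18),.054]]).round(1))
print('bars',proj(s,[[*st(31,60),.051],[*st(85,60),.051],[*st(85,-6),.051]]).round(1).tolist())
g=s['img'][118:160,240:305].astype(int)
for r in range(0,40): print(118+r,''.join('g' if x[1]>x[0]+8 and x.max()>140 else '#' if x[1]>=x[0]-2 and x.min()>205 else 'o' if x.min()>185 else '+' if x.max()>150 else '.' if x.max()>90 else ' ' for x in g[r]))
s=snap('side');m=manip.sense();R0=R.from_quat(m['tool_rot']);p=m['tcp_pos']
L=np.array([(.106,.025,.002),(.106,-.025,.002),(.046,-.025,.002),(.046,.025,.002)])
print('blade pred(10mm fwd)',proj(s,[p+R0.apply([-a-.01,b,-c-.0117]) for a,b,c in L]).round(1).tolist())
E
cat >/dev/null <<'E'
E
python3 - <<'E'
import sys; sys.path.insert(0,'.')
import os; os.chdir('.')
from blade import blade
blade((.01,0,.0117))
E
```

```text
t 32.07 tcp [0.4123 0.2882 0.0937] shift [-0.003  -0.0018  0.1994] mm 99.0 turn [-0.     -0.     -0.0002] deg [-0.  -0.  -0.1] F [-0.   0.3 -0.4] gap 0.126 98.2
pred home top px [[252.6, 129.5], [286.9, 127.2], [288.6, 149.7], [254.0, 152.1]] bezel [[270.5 138.9]]
bars [[253.8, 150.3], [252.5, 129.2], [279.5, 127.4]]
118 ++++++++++++++++             ....................................
119 +++++++++++++++.............................................g....
120 ++++.+..........g..........................+o#oo++...............
121 .....g...................g..........   ....+#ooo##oo++...........
122 .............gg....................   .....ooooooooo####o........
123 ...g...........................g....   .....++o#oooooooo+........
124 .............................g......     ..    ..+ooo....  ......
125 ..............................++++++++o+....       ......  ......
126 ................++++o+oooo##ooooooo.+ooo........       ..........
127 .........+oo##o+ooooooooooooooooooo..ooo.........       .........
128 ........+ooooo+ +oooooooooo#oooo#ooo++o++++ooo#+      ...........
129 .......
[... 1586 characters left out ...]
...g.g......
152 .............+o########o+++......................................
153 ............g...................g............................g...
154 .......................gg........................................
155 .................................................................
156 ....................gg...........................................
157 ..............................g..................................
blade pred(10mm fwd) [[294.4, 115.4], [299.2, 126.0], [276.2, 129.2], [272.0, 118.4]]
tcp [0.4127 0.287  0.0938]
pred [[294.5, 115.4], [299.3, 126.1], [276.3, 129.2], [272.0, 118.4]]
obs [[294.6, 115.6], [294.8, 125.9], [274.7, 128.3], [274.7, 118.1], [284.7, 115.6]]
```

Request:
{"name": "servo_tool", "arguments": {
  "commands": [-0.003, -0.001, 0.05, 0, 0, 0, -1, 0, 0, 0.05, 0, 0, 0, -1, 0, 0, 0.05, 0, 0, 0, -1, 0, 0, 0.025, 0, 0, 0, -1, 0, 0, 0.012, 0, 0, 0, -1, 0, 0, 0, 0, 0, 0, -1, 0, 0, 0, 0, 0, 0, -1]
}}

```text
t: 32.8
tcp_pos: [0.4144, 0.2871, 0.0006]
tool_rot: [-0.067, 0.998, 0.0, 0.0]
force: [0.7, -0.0, -0.1]
finger_gap: 0.128
gripper_force: 98.3
```

Request:
{"name": "servo_tool", "arguments": {
  "commands": [0, 0, 0.005, 0, 0, 0, -1, 0, 0, 0, 0, 0, 0, -1]
}}

```text
t: 32.97
tcp_pos: [0.4146, 0.2877, -0.0013]
tool_rot: [-0.068, 0.998, 0.0, 0.001]
force: [-0.2, 0.2, -0.8]
finger_gap: 0.127
gripper_force: 98.3
```

Request:
{"name": "servo_tool", "arguments": {
  "commands": [0, 0, 0.004, 0, 0, 0, -1, 0, 0, 0, 0, 0, 0, -1]
}}

```text
t: 33.13
tcp_pos: [0.4142, 0.2877, -0.0036]
tool_rot: [-0.068, 0.998, 0.0, 0.0]
force: [-0.2, 0.3, -1.2]
finger_gap: 0.126
gripper_force: 98.3
```

Request:
{"name": "servo_tool", "arguments": {
  "commands": [0, 0, 0.004, 0, 0, 0, -1, 0, 0, 0, 0, 0, 0, -1, 0, 0, 0, 0, 0, 0, -1]
}}

```text
t: 33.38
tcp_pos: [0.4138, 0.2876, -0.006]
tool_rot: [-0.068, 0.998, -0.0, -0.0]
force: [-0.6, -0.5, -0.4]
finger_gap: 0.127
gripper_force: 98.3
```

Request:
{"name": "servo_tool", "arguments": {
  "commands": [0, 0, 0.003, 0, 0, 0, -1, 0, 0, 0, 0, 0, 0, -1, 0, 0, 0, 0, 0, 0, -1]
}}

```text
t: 33.63
tcp_pos: [0.4138, 0.2876, -0.0077]
tool_rot: [-0.068, 0.998, -0.0, -0.0]
force: [-0.7, -0.4, -0.7]
finger_gap: 0.129
gripper_force: 98.3
```

Request:
{"name": "servo_tool", "arguments": {
  "commands": [0, 0, 0.002, 0, 0, 0, -1, 0, 0, 0, 0, 0, 0, -1, 0, 0, 0, 0, 0, 0, 1, 0, 0, 0, 0, 0, 0, 1, 0, 0, 0, 0, 0, 0, 1, 0, 0, 0, 0, 0, 0, 1, 0, 0, 0, 0, 0, 0, 1, 0, 0, 0, 0, 0, 0, 1, 0, 0, 0, 0, 0, 0, 1, 0, 0, 0, 0, 0, 0, 1]
}}

```text
t: 34.47
tcp_pos: [0.4139, 0.2876, -0.0085]
tool_rot: [-0.068, 0.998, -0.0, 0.0]
force: [-0.7, 0.3, 0.7]
finger_gap: 0.997
gripper_force: 0.0
```

Request:
{"name": "servo_tool", "arguments": {
  "commands": [0, 0, -0.02, 0, 0, 0, 1, 0, 0, -0.03, 0, 0, 0, 1, 0, 0, -0.05, 0, 0, 0, 1, 0, 0, -0.08, 0, 0, 0, 1, 0, 0, -0.08, 0, 0, 0, 1, 0, 0, 0, 0, 0, 0, 1]
}}

```text
t: 34.97
tcp_pos: [0.4185, 0.2897, 0.1287]
tool_rot: [-0.069, 0.998, 0.002, 0.007]
force: [1.1, 0.5, -1.3]
finger_gap: 0.998
gripper_force: 0.0
```

```bash
python3 - <<'E'
from h import *
go([.4,.2,.1],1.84)
s=snap('top')
tc=np.array([.4595,.2938]);a=np.radians(7.85);u=np.array([np.cos(a),np.sin(a)]);v=np.array([-u[1],u[0]])
f=lambda x,y,z:[*(tc+x/1e3*u+y/1e3*v),z]
print('nominal blade px',proj(s,[f(70,25,.005),f(70,-25,.005),f(10,-25,.005),f(10,25,.005)]).round(1).tolist(),'handle',proj(s,[f(-71,0,.045),f(-6,0,.045)]).round(1).tolist(),'tray',proj(s,[f(x,y,.013) for x,y in((100,43),(100,-43),(-100,-43),(-100,43))]).round(0).tolist())
g=s['img'][170:260,148:208].astype(int)
for r in range(0,88,2): print(170+r,''.join('#' if x.min()>205 else 'o' if x.min()>185 else '+' if x.max()>150 else '.' if x.max()>60 else ' ' for x in g[r]))
for x in manip.silhouettes(s,'lifter')[:3]:
    print(x['conf'],x['box'])
E
```

```text
t 34.97 tcp [0.4185 0.2897 0.1287] shift [ 0.0621 -0.1729  0.0558] mm 96.0 turn [0.0007 0.0022 0.0167] deg [0.3 0.8 6. ] F [ 1.1  0.5 -1.3] gap 0.998 0.0
nominal blade px [[162.5, 188.5], [182.3, 185.0], [185.7, 208.3], [165.6, 211.8]] handle [[177.0, 239.8], [173.3, 213.1]] tray [[153.0, 177.0], [187.0, 171.0], [199.0, 251.0], [164.0, 257.0]]
170 +++++++++...................................................
172 ++++++++++......................++####o#....................
174 ++++++++++.........+++o###++..+++++++++#+...................
176 +++++++++++.......+++++#############+++#o...................
178 ++++++++++++....+###################+++o#...................
180 +++++++++++++....+##################++++#+..................
182 ++++++++++++++....###################+++#+..................
184 ++++++++++++++++..+##################+++##..................
186 +++++++++++++++++..##################++++#..................
188 ++++++++++++++++++++##################+++#+.................
190 ++++++++++++++++...####################++#o.................
192 ++++++++++++++++++++###############
[... 1468 characters left out ...]
+.......+...........++++.o###########+++#+..........
240 ++++.............................+###########o++#o..........
242 +++++....+...................+o###############++o#..........
244 +...+++....................###################+++#+.........
246 ..........+.............+o####################+++#+.........
248 ...........+......++....######################o++##.........
250 ...........+...........+#########################o+.........
252 ......................+###############++......  ............
254 ......................o###o+................................
256 ........................  ..................................
0.76 [168.8, 186.8, 16.3, 46.5]
0.48 [280.8, 120.5, 22.6, 6.9]
```

```bash
python3 - <<'E'
from h import *
print(st(127,-62)); go([*st(127,-62),.12],1.84)
s=snap('side')
for q in('clip','clip_pin'): print(q,[(round(d['conf'],2),np.round(d['box'],1).tolist()) for d in manip.look_for(s,q)][:4])
inv=lambda w:np.round(np.array([[np.cos(SY),np.sin(SY)],[-np.sin(SY),np.cos(SY)]])@(w-SC)*1e3,1)
print('pred pin base/top', proj(s,[[*st(103,-54),.053],[*st(103,-54),.071],[*st(103,-12),.053]]).round(1).tolist())
g=s['img'][198:228,362:390].astype(int)
for r in range(30): print(198+r,' '.join('%3d'%x.mean() for x in g[r]))
E
```

```text
[ 0.69942525 -0.02189025]
t 35.07 tcp [0.4151 0.2881 0.1238] shift [-0.4787 -0.6919  0.0092] mm 420.0 turn [0.0002 0.0008 0.0167] deg [0.1 0.3 6. ] F [-1.3  0.7 -1. ] gap 1.002 0.0
clip [(0.6, [370.6, 203.8, 5.4, 17.9]), (0.17, [244.5, 143.7, 55.5, 21.5])]
clip_pin [(0.46, [372.0, 204.3, 3.2, 14.9])]
pred pin base/top [[378.4, 217.7], [379.4, 211.9], [373.7, 204.9]]
198 215 213 213 203 178 150 137 134 134 135 136 140 147 153 157 156 157 157 156 157 157 157 157 157 157 158 157 157
199 217 211 213 208 188 159 139 134 134 133 135 138 143 150 154 156 156 156 155 155 155 154 155 156 155 156 157 155
200 217 209 207 204 191 167 145 136 134 134 134 136 140 148 153 154 152 151 148 146 145 144 144 145 146 147 146 143
201 221 210 197 188 183 169 148 136 134 133 134 135 138 142 145 144 141 135 127 122 118 115 113 114 115 115 113 109
202 223 211 193 182 181 174 154 137 131 131 132 134 133 130 125 116 110 101  92  86  81  76  78  75  74  74  74  70
203 224 213 200 197 199 191 168 139 124 125 131 133 133 125 107  87  73  67  62  61  56  56  52  54  55  53  54  53
204 224 216 206 206 209 203 177 137
[... 2048 characters left out ...]
  51
222 134 135 134 134 134 135 134 135 135 135 134 134 135 136 138 137 136 137 137 140 150 146 119  78  54  52  50  51
223 133 136 133 133 133 134 135 135 136 136 137 136 136 136 137 136 137 137 136 137 139 134 107  73  51  50  51  49
224 134 135 135 133 134 135 135 136 136 137 137 136 136 136 136 138 139 137 136 137 134 124  99  71  55  52  52  50
225 133 134 135 133 135 133 134 135 137 137 138 137 135 136 136 138 137 137 137 136 134 127 109  81  61  51  50  51
226 133 134 134 134 133 133 134 134 135 137 137 136 135 135 137 137 137 137 137 138 135 133 122 104  79  58  52  51
227 134 133 134 135 134 132 134 135 136 137 136 136 135 136 136 136 137 136 136 136 137 136 134 126 100  67  51  51
```

```bash
python3 - <<'E'
from h import *
inv=lambda w:np.round(np.array([[np.cos(SY),np.sin(SY)],[-np.sin(SY),np.cos(SY)]])@(w-SC)*1e3,1)
s=snap('side');
for uv in[(369.8,215.5),(372.7,209),(369.8,213)]: print('side',uv,inv(ray(s,[uv],.062)[0,:2]),inv(ray(s,[uv],.053)[0,:2]))
s=snap('top')
print('top pred post,pin', proj(s,[[*st(103,-12),.053],[*st(103,-54),.053],[*st(103,-54),.071],[*st(115,-54),.045]]).round(1).tolist())
for d in manip.look_for(s,'clip')[:2]+manip.look_for(s,'clip_pin')[:2]: print(d['conf'],d['box'])
g=s['img'][112:132,274:308].astype(int)
print('    ',' '.join('%3d'%c for c in range(274,308)))
for r in range(20): print(112+r,' '.join('%3d'%x.mean() for x in g[r]))
for uv in[(285,121.5),(295,122.5),(298,123)]: print('top',uv,inv(ray(s,[uv],.053)[0,:2]))
E
```

```text
side (369.8, 215.5) [ 82.3 -53.6] [ 85.5 -44.7]
side (372.7, 209) [ 93.9 -34. ] [ 97.3 -24.9]
side (369.8, 213) [ 84.3 -45.8] [ 87.5 -36.8]
top pred post,pin [[281.4, 120.0], [298.6, 118.8], [298.8, 116.0], [298.1, 115.5]]
0.55 [405.9, 114.9, 9.4, 13.0]
0.43 [278.8, 119.8, 17.8, 6.1]
     274 275 276 277 278 279 280 281 282 283 284 285 286 287 288 289 290 291 292 293 294 295 296 297 298 299 300 301 302 303 304 305 306 307
112  74  74  72  73  74  73  73  73  73  74  73  75  75  74  75  74  74  75  75  75  75  76  75  74  74  75  76  75  75  74  74  76  76  75
113  74  73  73  74  74  73  73  74  75  74  74  75  74  75  75  74  74  75  74  75  75  73  73  74  74  75  75  74  76  75  75  76  75  76
114  74  72  75  74  73  73  72  74  75  75  74  75  75  75  74  74  75  75  74  74  75  74  76  75  74  77  74  76  76  76  75  75  75  76
115  75  72  72  74  73  73  73  75  74  74  74  76  75  74  75  72  74  74  75  75  74  74  74  76  74  76  77  75  75  76  76  74  75  75
116  72  73  72  74  73  73  74  74  75  74  74  76  75  74  75  74  75  74  75  83 108 155 193 181 105 108 111 11
[... 1516 characters left out ...]
3  94 122 151 152 152 151 151 150 151 150 149 150
128 217 210 194 196 199 196 177 191 200 204 207 215 221 183  92  90  88  90  91  92 120 149 149 149 148 148 149 148 149 149 148 149 149 148
129 252 241 222 245 245 246 246 245 245 244 244 244 232 187 134  92  92  94 119 148 148 149 148 149 149 148 148 149 149 148 149 148 149 148
130 245 245 244 244 244 243 242 242 242 242 242 242 232 190 146 131 119 148 148 149 148 148 149 148 149 147 147 146 146 146 146 145 145 145
131 244 244 243 243 243 243 243 243 243 244 244 244 241 218 145 145 145 145 145 145 146 145 145 145 145 145 146 146 145 145 146 145 145 145
top (285, 121.5) [ 98.5 -20.4]
top (295, 122.5) [ 94.1 -44.6]
top (298, 123) [ 92.3 -51.8]
```

```bash
python3 - <<'E'
from h import *
print(st(118,-62)); go([*st(118,-62),.12],1.84)
E
```

```text
[ 0.69042989 -0.02217922]
t 35.42 tcp [0.413  0.2872 0.1202] shift [-4.654e-01 -6.885e-01 -4.000e-04] mm 415.0 turn [-0.0001 -0.0005  0.0166] deg [-0.1 -0.2  6. ] F [-0.3 -0.1  0.9] gap 1.005 0.0
```

Request:
{"name": "servo_tool", "arguments": {
  "commands": [-0.0417, -0.0629, 0, 0, 0, 0, -1, -0.0417, -0.0629, 0, 0, 0, 0, -1, -0.0417, -0.0629, 0, 0, 0, 0, -1, -0.0417, -0.0629, 0, 0, 0, 0, -1, -0.0417, -0.0629, 0, 0, 0, 0, -1, -0.0417, -0.0629, 0, 0, 0, 0, -1, -0.0417, -0.0629, 0, 0, 0, 0, -1, -0.0417, -0.0629, 0, 0, 0, 0, -1, -0.0417, -0.0629, 0, 0, 0, 0, -1, -0.0417, -0.0629, 0, 0, 0, 0, -1, -0.0417, -0.0629, 0, 0, 0, 0, -1, 0, 0, 0, 0, 0, 0.0167, -1]
}}

```text
t: 36.42
tcp_pos: [0.6936, -0.0311, 0.1204]
tool_rot: [-0.013, 1.0, -0.002, 0.003]
force: [1.2, 0.2, 0.1]
finger_gap: -0.0
gripper_force: 0.0
```

Request:
{"name": "servo_tool", "arguments": {
  "commands": [0, 0, 0, 0, 0, 0, -1, 0, 0, 0, 0, 0, 0, -1, 0, 0, 0, 0, 0, 0, -1]
}}

```text
t: 36.67
tcp_pos: [0.6867, -0.0227, 0.1204]
tool_rot: [-0.017, 1.0, 0.0, -0.001]
force: [-0.7, 0.2, 0.2]
finger_gap: -0.003
gripper_force: 0.0
```

```bash
python3 - <<'E'
from h import *
go([*st(118,-62),.036],1.84)
s=snap('top')
g=s['img'][170:260,148:208].astype(int)
for r in range(0,88,2): print(170+r,''.join('#' if x.min()>205 else 'o' if x.min()>185 else '+' if x.max()>150 else '.' if x.max()>60 else ' ' for x in g[r]))
s=snap('side');m=manip.sense();R0=R.from_quat(m['tool_rot'])
print('side tip proj 0,22,27mm',proj(s,[m['tcp_pos']+R0.apply([0,0,-z]) for z in(0,.022,.027,.04)]).round(1).tolist())
u=proj(s,[m['tcp_pos']])[0].astype(int);g=s['img'][u[1]-22:u[1]+6,u[0]-14:u[0]+14].astype(int);print(u-[14,22])
for r in range(28): print(u[1]-22+r,' '.join('%3d'%x.mean() for x in g[r]))
E
```

```text
t 36.67 tcp [ 0.6867 -0.0227  0.1204] shift [-0.0079  0.0007  0.1688] mm 84.0 turn [ 0.0002 -0.0005  0.0004] deg [ 0.1 -0.2  0.1] F [-0.7  0.2  0.2] gap -0.003 0.0
170 ............................................................
172 ............................................................
174 ............................................................
176 ............................................................
178 ............................................................
180 ............................................................
182 ............................................................
184 ............................................................
186 ............................................................
188 ............................................................
190 ............................................................
192 ............................................................
194 ............................................................
196 ............................................................
198 ......................
[... 4570 characters left out ...]
  46
197 144 148 150 150 151 151 150 150 151 150 149 151 149 150 150 150 150 150 150 148 133 100  63  49  47  48  48  46
198 140 147 148 150 149 149 150 150 149 149 150 149 150 150 150 150 150 148 148 143 126  92  59  50  46  46  44  45
199 137 142 147 148 149 149 148 147 148 148 147 148 148 151 150 148 143 142 140 133 114  81  55  49  47  47  47  46
200 134 140 145 147 147 144 142 139 138 137 137 138 140 140 139 135 129 122 115 108  89  65  53  47  47  46  46  45
201 130 136 139 138 135 128 121 115 112 110 109 108 109 110 107 104  96  89  80  73  63  53  49  48  48  48  47  48
202 127 124 116 109 103  96  87  80  76  73  71  69  69  70  70  67  63  58  55  53  51  47  48  48  47  47  46  48
```

Request:
{"name": "servo_tool", "arguments": {
  "commands": [-0.006, 0, 0.05, 0, 0, 0, -1, 0, 0, 0.05, 0, 0, 0, -1, 0, 0, 0.04, 0, 0, 0, -1, 0, 0, 0.025, 0, 0, 0, -1, 0, 0, 0.013, 0, 0, 0, -1, 0, 0, 0, 0, 0, 0, -1, 0, 0, 0, 0, 0, 0, -1]
}}

```text
t: 37.35
tcp_pos: [0.6917, -0.0235, 0.033]
tool_rot: [-0.016, 1.0, -0.0, 0.0]
force: [0.2, -0.5, 1.3]
finger_gap: 0.001
gripper_force: 0.0
```

```bash
python3 - <<'E'
from h import *
go([*st(84,-62),.031],1.84)
E
```

```text
t 37.35 tcp [ 0.6917 -0.0235  0.033 ] shift [0.0704 0.0028 0.004 ] mm 35.0 turn [-0.      0.0001  0.0001] deg [-0.  0.  0.] F [ 0.2 -0.5  1.3] gap 0.001 0.0
```

Request:
{"name": "servo_tool", "arguments": {
  "commands": [0.01, 0, 0, 0, 0, 0, -1, 0.01, 0, 0, 0, 0, 0, -1, 0.01, 0, 0, 0, 0, 0, -1, 0.01, 0, 0, 0, 0, 0, -1, 0.01, 0, 0, 0, 0, 0, -1, 0.01, 0, 0, 0, 0, 0, -1, 0.01, 0, 0, 0, 0, 0, -1, 0.0067, 0.0047, 0, 0, 0, 0, -1, 0.0067, 0.0047, 0, 0, 0, 0, -1, 0.0067, 0.0047, 0, 0, 0, 0, -1, 0, 0, 0, 0, 0, 0, -1]
}}

```text
t: 38.27
tcp_pos: [0.6437, -0.0199, 0.0324]
tool_rot: [-0.017, 1.0, -0.002, -0.002]
force: [-4.4, -6.3, 2.2]
finger_gap: 0.002
gripper_force: 3.2
```

Request:
{"name": "servo_tool", "arguments": {
  "commands": [0.0027, 0.0067, 0, 0, 0, 0, -1, 0.0027, 0.0067, 0, 0, 0, 0, -1, 0.0027, 0.0067, 0, 0, 0, 0, -1, 0.003, 0.008, 0, 0, 0, 0, -1, 0.003, 0.008, 0, 0, 0, 0, -1, 0, 0, 0, 0, 0, 0, -1]
}}

```text
t: 38.77
tcp_pos: [0.6366, -0.0003, 0.0321]
tool_rot: [-0.016, 1.0, 0.0, -0.001]
force: [-0.6, 0.0, 0.6]
finger_gap: 0.0
gripper_force: 0.3
```

```bash
python3 - <<'E'
from h import *
go([*st(66,-31),.031],1.84)
s=snap('side')
print('pred pin at 90deg, post',proj(s,[[*st(61,-12),.053],[*st(61,-12),.071],[*st(103,-12),.053]]).round(1).tolist())
g=s['img'][180:222,332:386].astype(int)
for r in range(42): print(180+r,''.join('g' if x[1]>x[0]+8 and x.max()>140 else '#' if x[1]>=x[0]-2 and x.min()>205 else 'o' if x.min()>185 else '+' if x.max()>150 else '.' if x.max()>90 else ' ' for x in g[r]))
E
```

```text
t 38.77 tcp [ 6.366e-01 -3.000e-04  3.210e-02] shift [-0.0022  0.0148  0.0023] mm 7.0 turn [ 0.0001 -0.0004 -0.0002] deg [ 0.  -0.1 -0.1] F [-0.6  0.   0.6] gap 0.0 0.3
pred pin at 90deg, post [[355.8, 206.6], [356.6, 200.7], [373.7, 204.9]]
180                   .....               ...   ...+++++++
181                   .....             ....... ..++++++++
182                   .....             ..+++.....++++++++
183                   ......            ..+++.....++++++++
184           ..........+++.            .++++....+++++++++
185     ... ...........++o+.            .+ooo+...+++++++++
186    ................+ooo.            .o###+..++++++++++
187   ................+o##o+.           .o###o+.++++++++++
188   ...............++o###o+.          .o###o++++++++++++
189   ...............++#####+.          .o###o++++++++++++
190   ...............++o####o.          .+###o++++++++++++
191   ................+o####o.          .+####o+++ooo+++++
192 ..................++o###o.          .+o###o+++++++++++
193 ...................++###+.        ...+o###o+++++++++++
194 ....................++o#o.  
[... 918 characters left out ...]
......+o###oooooo++....++..   ..+++++++++....       
211 ........+o#########o+..............+............      
212 ........+o#########o+............++.............      
213 .........+###ooo###o+...........................      
214 .........++o++++++++.............................     
215 ..........+++....................................     
216 ..................................................    
217 ..................................................    
218 ..................................................    
219 ...................................................   
220 ....................................................  
221 ..................................................+..
```

Request:
{"name": "servo_tool", "arguments": {
  "commands": [0, 0.005, 0, 0, 0, 0, -1, 0, 0.005, 0, 0, 0, 0, -1, 0, 0.003, 0, 0, 0, 0, -1, 0, 0, 0, 0, 0, 0, -1]
}}

```text
t: 39.15
tcp_pos: [0.6385, 0.007, 0.0325]
tool_rot: [-0.016, 1.0, 0.0, 0.0]
force: [-0.9, -0.6, -0.0]
finger_gap: -0.004
gripper_force: 0.0
```

Request:
{"name": "servo_tool", "arguments": {
  "commands": [0, -0.02, 0, 0, 0, 0, -1, 0, -0.03, -0.02, 0, 0, 0, -1, 0, -0.02, -0.06, 0, 0, 0, -1, 0.02, 0, -0.075, 0, 0, 0, -1, 0.05, 0, -0.06, 0, 0, 0, -1, 0.06, 0, 0, 0, 0, 0, -1, 0.06, 0, 0, 0, 0, 0, -1, 0.02, 0, 0, 0, 0, 0, -1, 0, 0, 0, 0, 0, 0, -1, 0, 0, 0, 0, 0, 0, -1]
}}

```text
t: 39.98
tcp_pos: [0.5356, -0.0334, 0.1408]
tool_rot: [-0.015, 1.0, -0.0, 0.001]
force: [0.7, 0.1, -0.3]
finger_gap: 0.002
gripper_force: 0.0
```

```bash
python3 - <<'E'
from h import *
go([*st(66,-31),.031],1.84)
s=snap('side')
for q in('clip','clip_pin'): print(q,[(round(d['conf'],2),np.round(d['box'],1).tolist()) for d in manip.look_for(s,q)][:4])
g=s['img'][180:222,326:386].astype(int)
for r in range(42): print(180+r,''.join('g' if x[1]>x[0]+8 and x.max()>140 else '#' if x[1]>=x[0]-2 and x.min()>205 else 'o' if x.min()>185 else '+' if x.max()>150 else '.' if x.max()>90 else ' ' for x in g[r]))
E
```

```text
t 39.98 tcp [ 0.5356 -0.0334  0.1408] shift [-0.2054  0.075   0.2202] mm 155.0 turn [-0.0001  0.0005 -0.0003] deg [-0.   0.2 -0.1] F [ 0.7  0.1 -0.3] gap 0.002 0.0
clip []
clip_pin [(0.45, [356.7, 200.9, 16.8, 9.5]), (0.45, [343.1, 143.1, 10.5, 15.9])]
180 +++.................................................++++++++
181 +++........................................+++++++++++++++++
182 ++........................................++++++++++++++++++
183 ++.......................+++++++++++......++++++++++++++++++
184 ++.............+++++++++++++++++ooo++......+++++++++++++++++
185 ++.......+++++++++ooooooooooo++o###o+......+++++++++++++++++
186 ++.......++o+++oo##################o+......+++++++++++++++++
187 +........+o#ooo##################oo+++......++++++++++++++++
188 ........++o######################o++++......++++++++++++++++
189 .......++o#######################oooo++.....++++++++++++++++
190 ........+o###########################o+......+++++++++++++++
191 ........+o###########################o+......+++++oooooo++++
192 ........+o###########################o++.....+++++++++++++++
19
[... 1181 characters left out ...]
.....+o############o+++o#######o+............      
212 ..............+o############oo+ooo##oooo++............      
213 ..............++####o#####oo+++++++++++++..............     
214 ...............+oo+++++++++++++...++...................     
215 ................++++...+...............................     
216 ........................................................    
217 ........................................................    
218 .........................................................   
219 ..........................................................  
220 ..........................................................  
221 ........................................................+..
```

```bash
python3 - <<'E'
from h import *
go([*st(65,-46),.0325],1.84)
E
```

```text
t 40.13 tcp [ 0.5365 -0.0329  0.1401] shift [-0.2019  0.0438  0.2156] mm 149.0 turn [-0.0001  0.0004 -0.0001] deg [-0.   0.1 -0. ] F [-0.1  1.4 -0.4] gap -0.001 0.0
```

Request:
{"name": "servo_tool", "arguments": {
  "commands": [-0.05, 0.011, 0, 0, 0, 0, -1, -0.05, 0.011, 0, 0, 0, 0, -1, -0.05, 0.011, 0, 0, 0, 0, -1, -0.05, 0.011, 0, 0, 0, 0, -1, 0, 0, 0.05, 0, 0, 0, -1, 0, 0, 0.06, 0, 0, 0, -1, 0, 0, 0.06, 0, 0, 0, -1, 0, 0, 0.03, 0, 0, 0, -1, 0, 0, 0.015, 0, 0, 0, -1, 0, 0, 0, 0, 0, 0, -1]
}}

```text
t: 40.97
tcp_pos: [0.633, -0.0067, 0.0298]
tool_rot: [-0.016, 1.0, 0.0, -0.002]
force: [-0.6, 0.1, 1.0]
finger_gap: 0.001
gripper_force: 0.0
```

Request:
{"name": "servo_tool", "arguments": {
  "commands": [0, 0.01, 0, 0, 0, 0, -1, 0, 0.01, 0, 0, 0, 0, -1, 0, 0.008, 0, 0, 0, 0, -1, 0, 0.004, 0, 0, 0, 0, -1, 0, 0, 0, 0, 0, 0, -1]
}}

```text
t: 41.38
tcp_pos: [0.6336, 0.0097, 0.0336]
tool_rot: [-0.016, 1.0, -0.0, 0.001]
force: [0.7, -0.1, -0.3]
finger_gap: 0.0
gripper_force: 0.0
```

Request:
{"name": "servo_tool", "arguments": {
  "commands": [0, 0.004, 0, 0, 0, 0, -1, 0, 0, 0, 0, 0, 0, -1]
}}

```text
t: 41.55
tcp_pos: [0.6333, 0.0113, 0.033]
tool_rot: [-0.016, 1.0, -0.0, 0.0]
force: [1.2, 0.9, 0.7]
finger_gap: -0.0
gripper_force: 0.0
```

Request:
{"name": "servo_tool", "arguments": {
  "commands": [0, 0.004, 0, 0, 0, 0, -1, 0, 0, 0, 0, 0, 0, -1]
}}

```text
t: 41.72
tcp_pos: [0.6329, 0.0131, 0.0326]
tool_rot: [-0.016, 1.0, 0.0, 0.0]
force: [-0.1, 0.1, -0.8]
finger_gap: -0.001
gripper_force: 0.1
```

Request:
{"name": "servo_tool", "arguments": {
  "commands": [0, 0.003, 0, 0, 0, 0, -1, 0, 0, 0, 0, 0, 0, -1]
}}

```text
t: 41.88
tcp_pos: [0.6328, 0.0146, 0.0324]
tool_rot: [-0.016, 1.0, 0.0, -0.0]
force: [0.1, -0.1, -0.4]
finger_gap: 0.001
gripper_force: 0.1
```

Request:
{"name": "servo_tool", "arguments": {
  "commands": [0, 0.003, 0, 0, 0, 0, -1, 0, 0, 0, 0, 0, 0, -1]
}}

```text
t: 42.05
tcp_pos: [0.6327, 0.0162, 0.0323]
tool_rot: [-0.016, 1.0, 0.0, -0.0]
force: [0.2, -0.3, 0.4]
finger_gap: 0.0
gripper_force: 0.1
```

Request:
{"name": "servo_tool", "arguments": {
  "commands": [0, 0.002, 0, 0, 0, 0, -1, 0, 0, 0, 0, 0, 0, -1]
}}

```text
t: 42.22
tcp_pos: [0.6327, 0.0171, 0.0324]
tool_rot: [-0.016, 1.0, 0.0, -0.0]
force: [-0.7, 0.3, -0.1]
finger_gap: -0.002
gripper_force: 0.1
```

Request:
{"name": "servo_tool", "arguments": {
  "commands": [0, 0.003, 0, 0, 0, 0, -1, 0, 0, 0, 0, 0, 0, -1]
}}

```text
t: 42.38
tcp_pos: [0.6327, 0.0178, 0.0324]
tool_rot: [-0.016, 1.0, -0.001, -0.0]
force: [-0.4, -3.2, -0.3]
finger_gap: 0.001
gripper_force: 1.5
```

Request:
{"name": "servo_tool", "arguments": {
  "commands": [0, 0.003, 0, 0, 0, 0, -1, 0, 0, 0, 0, 0, 0, -1]
}}

```text
t: 42.55
tcp_pos: [0.6328, 0.0182, 0.0325]
tool_rot: [-0.016, 1.0, -0.001, -0.0]
force: [-0.7, -6.1, -0.2]
finger_gap: -0.003
gripper_force: 3.2
```

```bash
python3 - <<'E'
from h import *
go([*st(66,-20),.0325],1.84)
s=snap('top')
for q in('clip','clip_pin'): print(q,[(round(d['conf'],2),np.round(d['box'],1).tolist()) for d in manip.look_for(s,q)][:3])
E
```

```text
t 42.55 tcp [0.6328 0.0182 0.0325] shift [-0.0087 -0.0005 -0.0001] mm 4.0 turn [-0.0005 -0.      0.0001] deg [-0.2 -0.   0. ] F [-0.7 -6.1 -0.2] gap -0.003 3.2
clip []
clip_pin [(0.27, [224.3, 139.8, 112.9, 77.3])]
```

Hard stop reached (6 N). Retreat and verify everything.

Request:
{"name": "servo_tool", "arguments": {
  "commands": [0, -0.02, 0, 0, 0, 0, -1, 0, -0.03, -0.02, 0, 0, 0, -1, 0, -0.02, -0.06, 0, 0, 0, -1, 0, -0.03, -0.075, 0, 0, 0, -1, 0.05, -0.04, -0.05, 0, 0, 0, -1, 0.05, -0.06, 0, 0, 0, 0, -1, 0.05, -0.06, 0, 0, 0, 0, -1, 0.05, -0.06, 0, 0, 0, 0, -1, 0.05, -0.06, 0, 0, 0, 0, -1, 0.02, -0.05, 0, 0, 0, 0, -1, 0, 0, 0, 0, 0, 0, -1, 0, 0, 0, 0, 0, 0, -1]
}}

```text
t: 43.7
tcp_pos: [0.5045, -0.2013, 0.1359]
tool_rot: [-0.014, 1.0, -0.0, 0.001]
force: [-0.6, 0.3, 0.4]
finger_gap: -0.001
gripper_force: 0.0
```

```bash
python3 - <<'E'
from h import *
print(manip.sense()['tcp_pos'])
ch=lambda x:'g' if x[1]>x[0]+8 and x.max()>140 else '#' if x[1]>=x[0]-2 and x.min()>205 else 'o' if x.min()>185 else '+' if x.max()>150 else '.' if x.max()>60 else ' '
s=snap('top')
print('home px',proj(s,[[*st(56+dx,dy+18),.049] for dx,dy in((29,42),(29,-42),(-29,-42),(-29,42))]).round(1).tolist(),'post,pin90',proj(s,[[*st(103,-12),.053],[*st(61,-12),.062]]).round(1).tolist())
g=s['img'][116:156,244:304].astype(int)
for r in range(0,40): print(116+r,''.join(map(ch,g[r])))
g=s['img'][170:260,148:208].astype(int)
for r in range(0,88,2): print(170+r,''.join(map(ch,g[r])))
s=snap('side')
tc=np.array([.4595,.2938]);a=np.radians(7.85);u=np.array([np.cos(a),np.sin(a)]);v=np.array([-u[1],u[0]])
f=lambda x,y,z:[*(tc+x/1e3*u+y/1e3*v),z]
print('side blade nominal',proj(s,[f(70,25,.005),f(70,-25,.005),f(10,-25,.005),f(10,25,.005)]).round(1).tolist(),'handle',proj(s,[f(-71,0,.045),f(-6,0,.045)]).round(1).tolist())
g=s['img'][132:180,226:318].astype(int)
for r in range(0,48,2): print(132+r,''.join(map(ch,g[r])))
E
```

```text
[ 0.50450314 -0.20131836  0.13590063]
home px [[252.6, 129.5], [286.9, 127.2], [288.6, 149.7], [254.0, 152.1]] post,pin90 [[281.4, 120.0], [282.7, 134.9]]
116 ++..g...gggggggggggggggggggggggggggggggggggggggggggggggggggg
117 +..g...ggggggggggggggggggggggggggggggggggggggggggggggggggggg
118 +......ggggggggggggggggggggggggggggggggggggggggggggggggggggg
119 ..g...gggggggggggggggggggggggggggggggggggggggggggggggggggggg
120 ......gggggggggggggggggggggggggggggggggggggggggggggggggggggg
121 .g...ggggggggggggggggggggggggggggggggggggggggggggggggggggggg
122 .....ggggggggggggggggggggggggggggggggggggggggggggggggggggggg
123 .....ggggggggggggggggggggggggggggggggggggggggggggggggggggggg
124 ....gggggggggggggggggggggggggggggggggggggggggggggggggggggggg
125 ....gggggggggggggggggggggggggggggggggggggggggggggggggggggggg
126 ...ggggggggggggggggggggggggggggggggggggggggggggggggggggggggg
127 ...ggggggggggggggggggggggggggggggggggggggggggggggggggggggggg
128 ...ggggggggggggggggggggggggggggggggggggggggggggggggggggggggg
129 ..gggggggggggggggggggggggggggggggggggggggggggggggggggggggggg
130 ..ggggggggggggggggggggggggggggg
[... 6266 characters left out ...]
+++...............ggg
166           .................++..+++++######o###o##ooooo+++++++..................ggg.......ggg
168           ..++++....................++ooo++++++..............           .........ggggggggggg
170           ..+++++............................. ..                       ....+......ggggggggg
172           ...+++.........                                                ...++++.......ggggg
174            .....                                                          ...+++++++.......g
176                                                           ................ ....+++++++++++..
178                                                   ...............................++++++ooooo
```

Request:
{"name": "servo_tool", "arguments": {
  "commands": [0.03, -0.07, -0.03, 0, 0, 0, -1, 0.03, -0.07, -0.03, 0, 0, 0, -1, 0.03, -0.07, -0.03, 0, 0, 0, -1, 0, -0.07, -0.03, 0, 0, 0, -1, 0, -0.07, 0, 0, 0, 0, -1, 0, 0, 0, 0, 0, 0, -1, 0, 0, 0, 0, 0, 0, -1]
}}

```text
t: 44.38
tcp_pos: [0.4661, -0.3762, 0.1951]
tool_rot: [-0.016, 1.0, -0.0, 0.0]
force: [-0.8, 0.6, -0.1]
finger_gap: 0.0
gripper_force: 0.0
```

```bash
python3 - <<'E'
from h import *
print(manip.sense()['tcp_pos'])
ch=lambda x:'g' if x[1]>x[0]+8 and x.max()>140 else '#' if x[1]>=x[0]-2 and x.min()>205 else 'o' if x.min()>185 else '+' if x.max()>150 else '.' if x.max()>60 else ' '
s=snap('top');g=s['img'][118:156,244:304].astype(int)
for r in range(0,38): print(118+r,''.join(map(ch,g[r])))
s=snap('side');g=s['img'][134:178,226:318].astype(int)
for r in range(0,44,2): print(134+r,''.join(map(ch,g[r])))
for q in('lifter','clip'): print(q,[(round(d['conf'],2),np.round(d['box'],1).tolist()) for d in manip.look_for(s,q)][:3])
E
```

```text
[ 0.46606652 -0.37622045  0.19506073]
118 ooooooooooo+....................++++++++++++++++++++++++++++
119 ooooooo+++++.....++++g+++++++++++g+++++++++gggg++++++++g+g+g
120 ++++++++++gg+++++gg+++++gg+g++++++++g+++++++++++++++++++++++
121 +g++++++++g++++++g+ggg++gg+gggg.....++++++++++++++++++g+g+++
122 g+++++gg+gg+++++++++gg++ggg+++.........++++++ggg+++++++++ggg
123 gg+++++++++++++++++++++++ggg+++.....+##o++++++++++++++++++++
124 ++++++++++++++++++++++++gggg+++....+####gg++++++g+g+++++++++
125 +++++++++++++++++++++++++++++o##ooooooo#+g+g++++++ggggg+++++
126 +++++++++++++++o#######oo#ooooo++#oooo##++++++++++++++++++++
127 +++++o###ooo#oooooooooooooooooo++ooooooo++++++++++++++++++gg
128 +++++#o##oo.+oooooooooo#oo#o####ooooooo####oggg+g+++++++++++
129 ++++.o#ooooo##oo#oooo####oo########oooo####o++++++++++++++++
130 ++++.oooo##++o#####################oooo####o+++++++++++gggg+
131 ++++.+o+###########################oooo#####++++++++++++++++
132 +++..+++###########################o#o######+++++ggg++gg+gg+
133 ++++.+oo###########################++++#####++gg+gg+++++++++
134 +++..+#o##########
[... 2859 characters left out ...]
ggg
164         ..+###########++.............................................ggggggggggggggggggggggg
166         ...o############+g............................................gggggggggggggggggggggg
168          ..+#############o+.............................................gggggggggggggggggggg
170          ...+o#oo###o####o+..............................................ggggggggggggggggggg
172         .....+++++++......................................................gggggggggggggggggg
174           ............   . ................................................ggggggggggggggggg
176                              ...............................................gggggggggggggggg
lifter []
clip []
```

```bash
python3 -c "
from station import manip
print(manip.sign_off())"
```

```text
the job is handed in; nothing more can be done
None
```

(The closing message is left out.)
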